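Put washed staining ware up to drip dry

ROBOT

A 7-joint arm with a two-finger parallel gripper is mounted at the origin on the work surface. World frame = base frame: x ahead of the robot, y to its left, z up, the work surface at z = 0. Lengths are in m, angles in rad, forces in N, time in s.
With the tool pointing down it reaches from about 0.35 to 0.9 m from the base axis. Payload 8.1 kg.
Tool frame: the origin (TCP) lies on the centre line of the jaws, within the pads' length; the fingertips stand 17 mm ahead of it and the grasp point (between the pads) lies 2 mm behind it; z points along the fingers, y is the direction in which the jaws open and shut (so a half turn about z gives the same grasp; the last joint's range is limited). The gripper opens to 92 mm and grips with 3 to 60 N. Pads are 19 mm wide; open, the fingers measure 130 mm over their backs; the gripper's body (75 mm by 190 mm) begins 47 mm behind the grasp point.
Start: joints at [1.049, 0.434, 0.025, 1.573, -0.012, 1.134, -0.075], TCP at [0.254, -0.571, 0.244] pointing down, gripper open.
Joint ranges: [-2.62, 2.62], [-0.44, 2.09], [-1.27, 1.32], [0.08, 2.57], [-1.32, 4.46], [0.12, 2], [-2.74, 2.74]. Speed limits (rad/s): [2.22, 2.22, 3.01, 3.01, 3.14, 3.14, 3.14].

INTERFACE

Orientations are given as a rotation vector (axis times angle).
In Python, from cell import arm gives the robot as it stands.
- The arm moves only by the shell command python3 -m creep 'ROWS' [FORCE]. ROWS is JSON, a list that holds one entry, the list of rows, each a list of 7 numbers: the shift along the world's x, y, z in cm, then the turn, a rotation vector about the world's x, y, z in degrees, then the opening, from -1 (shut) to 1 (fully open), so that 0 is half open. In form: [[[tx, ty, tz, ax, ay, az, jaw], ...]]. A call has 1 to 5 rows; each row is the pose to reach, as a shift and turn from the pose commanded when the call began; what a row does not reach only later rows make up. A row lasts 1/10 s, in which the tool goes at most 50 mm and 8.59 degrees, less where a joint would pass 70% of its speed; a pose out of reach is approached as far as the arm can. A call with a gripper value outside its range is refused whole. The fingers move at their own pace and stop on an object; FORCE is the grip in N (left out, the last holds). Time passes only in rows, so rows that repeat a pose let the fingers close. It gives the time, the measured TCP pose, the force and the opening at its end, in the units of the state.
- arm.observe(): the state, without advancing time (a new reading comes with each control period).
- arm.get_image(name): name is "scene" or "top"; returns the picture (384x512x3 uint8, red, green, blue); there is no depth.
- arm.camera_model(name): a dict with "vfov" (degrees; the focal length in pixels is half the picture's height over the tangent of half this angle, whatever the lens; pixels are square), "cx", "cy" (the principal point, pixels), "k1" (the pictures are not rectified: a ray, as slopes to the right and down, at radius r is drawn at 1 + k1 r^2 times it, then the intrinsics apply), "cam_to_world" (4x4, takes a point from camera to world coordinates). Camera axes: x right, y down, z forward; pixel columns grow to the right and rows downward; lengths in m; the calibration is good to about 2 mm. A picture is of the moment at which its call begins. camera_model takes no time and is no camera call.
- arm.sign_off(): hands the job in, once; it reports no verdict.
The state is a dict: "clock": time; "joints": joint angles; "dq": joint speeds; "joint_efforts": joint torques, N m; "position": TCP position; "ee_rot": TCP orientation; "force": force on the tool from outside, world axes, zero at the start; "ft_torque": the same for the moment, N m; "width": opening from 0.0 (shut) to 1.0 (fully open).
Only numpy, scipy, OpenCV 4.12 (cv2) and the standard library are available. Lean on these libraries where they do the work, as an engineer would, in place of code of your own. Each camera call takes 0.05 s, during which the arm holds its last target.

TASK

Swing the folded hook on the drip panel fully out, and then hang the steel slide carrier by its cross bar on the hook's arm, between the panel and the upturned pin. Also take every aluminium plate that is on the sloped draining stand and stand it on edge in a slot of the drying rack, one plate to a slot, right down on the slot floor and about midway along the slot. Leave the other ware on the bench where it is.

Things in the scene. Friction and masses are not known exactly. Their poses are not given: they have to be found in the camera images.
- hook (a joint): swing hook on the front of the upright white drip panel: 0 = folded flat along the panel, 1.57 = swung fully out (its stop), square to the panel. It turns about a vertical axis, stiff enough (about 0.06 N m) to stay where it is left; starts between 0 and 0.25.
- hook_hinge (a point): hinge axis of the hook, at mid-thickness of its arm, 175 mm above the bench. The steel arm is a bar 10 x 10 mm and 110 mm long that runs along this point's -y axis (the point turns with the hook; z up); its top face is 5 mm above this point. The hook opens by turning clockwise seen from above.
- hook_pin (a point): upturned end of the hook: a round upright pin 10 mm in diameter at the arm's free end (110 mm from the hinge). It rises 42 mm over the arm's top face, to 222 mm above the bench; this point lies on its axis 12 mm under its top (25 mm above the arm's top face). Both sides of the pin are free for fingers: behind it the panel is cut down to 135 mm above the bench.
- panel: white upright drip panel, fixed, on a steel foot with a shallow drip tray (rim 12 mm high, reaching 115 mm out) in front. Origin on the bench under the panel's front face, its front looks along its -x; 12 mm thick, 210 mm wide, 135 mm high, with a raised part 70 mm wide and 200 mm high that carries the hinge (45 mm to +y of the middle, 14 mm in front of the face).
- carrier_tab (a point): steel slide carrier, loose, about 250 g, standing upright on the bench: tray 46 (its x) x 96 (its y) mm with a row of glass slides up to 30 mm high, two 6 mm uprights at y = +-40 mm, a 7 mm round cross bar along y over them, and on the middle of the bar a black upright lifting tab 10 mm thick (x), 34 mm wide (y), 42 mm tall, 125 to 167 mm above the tray's underside. This point is on the tab, 149 mm above the underside; z up.
- carrier_bar (a point): the carrier's cross bar: point on the bar's axis at mid-length, 125 mm above the carrier's underside, 24 mm below carrier_tab. The bar (7 mm thick) is what rests on the hook's arm; the free window under it is 74 mm wide and 91 mm high down to the slides.
- rack: drying rack, fixed: grey base with white blocks forming 5 parallel slots, 241 (x) x 94 (y) mm. Origin on the bench under its middle, z up. The slots run along its y axis at x = -90, -45, 0, 45 and 90 mm; each slot is 9 mm wide, its floor 8 mm above the bench, its walls straight up to 32 mm and then flared at 45 degrees to a mouth 21 mm wide at 38 mm above the bench. All slots are empty at the start.
- plate1_center (a point): centre of a loose bare aluminium plate, 84 x 84 x 6 mm, about 115 g; its x axis is normal to the face, y and z lie along the edges. It starts on the grey draining stand, leaning 25 degrees off upright with its upper edge towards the robot (z axis up along the slope), its lower half backed by the stand on the robot's side up to 2 mm below the centre; the upper half is free on both faces. Three or four such plates are present; absent ones give None.
- plate2_center (a point): centre of another such plate (same size and axes as plate1), or absent.
- plate3_center (a point): centre of another such plate (same size and axes as plate1), or absent.
- plate4_center (a point): centre of another such plate (same size and axes as plate1), or absent.
- reagent: amber reagent bottle, 60 mm wide, 130 mm high, loose bystander, to be left where it is; origin at its underside.
- dropper: small white dropper bottle, 32 mm wide, 70 mm high, loose bystander, to be left where it is; origin at its underside.
- jar: clear jar with white cap, 66 mm wide, 90 mm high, loose bystander, to be left where it is; origin at its underside.
- beaker: clear beaker, 68 mm wide, 85 mm high, loose bystander, to be left where it is; origin at its underside.
- slidebox: blue slide box 36 x 90 x 34 mm, loose bystander, to be left where it is; origin at its underside.
- brush: small brush lying on the bench, loose bystander, to be left where it is; origin at its underside.
- tipbox: blue tip box 85 x 120 x 50 mm, loose bystander, to be left where it is; origin at its underside.
There are look-alikes about, which are no part of the job. What is shaped like the part that bears plate1_center but pink or red is not meant.

How it is judged:
By the outcome, as a careful person would: the job done as asked, in the order asked, and still so for the second after the job is handed in, with the robot touching nothing.
Of plate1, plate2, plate3, plate4 only 3 to 4 are there at a start; the rules pass over those that are not, and their reading is None.
At some moment in a run one of carrier may be knocked a few centimetres aside while the robot is not near it.
It also fails if it takes over 210 s, if anything falls off the work surface, if the arm or the gripper's body presses on something with over 40 N, if the wrist force passes 120 N, or if a joint passes its speed limit or range.

## Working session

There is one attempt and no reset: what is moved stays moved. The work goes in short steps, Python scripts to look and compute and a shell command to move; the robot and the scene stay as the last step left them, time stands still between calls to the robot, and variables do not carry over. Pictures are saved under pics/ and viewed, and the job is handed in when it is done.

```bash
mkdir -p pics; ls; python3 - <<'E'
from cell import arm
import cv2,numpy as np
s=arm.observe(); print({k:np.round(v,3).tolist() for k,v in s.items()})
for n in("scene","top"):
    cv2.imwrite(f"pics/{n}0.png",arm.get_image(n)[:,:,::-1]); m=arm.camera_model(n); print(n,{k:np.round(v,4).tolist() for k,v in m.items()})
E
```

```text
pics
{'clock': 0.0, 'joints': [1.049, 0.435, 0.025, 1.574, -0.012, 1.134, -0.075], 'dq': [0.003, 0.0, -0.001, -0.001, 0.001, -0.001, -0.0], 'joint_efforts': [0.0, -66.786, 0.985, -31.447, -0.061, 0.043, 0.0], 'position': [0.254, -0.571, 0.243], 'ee_rot': [-3.072, -0.653, 0.001], 'force': [-0.15, 1.014, 0.51], 'ft_torque': [0.015, -0.023, -0.019], 'width': 0.999}
scene {'vfov': 46.9389, 'cx': 250.4027, 'cy': 194.286, 'k1': -0.0579, 'cam_to_world': [[-0.1088, 0.5886, -0.8011, 1.578], [0.9939, 0.0779, -0.0778, 0.0643], [0.0166, -0.8047, -0.5935, 0.9284], [0.0, 0.0, 0.0, 1.0]]}
top {'vfov': 52.8773, 'cx': 256.2467, 'cy': 196.1592, 'k1': -0.0143, 'cam_to_world': [[-0.013, -0.9832, 0.1821, 0.3022], [-0.9999, 0.0111, -0.0112, -0.0156], [0.009, -0.1822, -0.9832, 1.4128], [0.0, 0.0, 0.0, 1.0]]}
```

View pics/scene0.png

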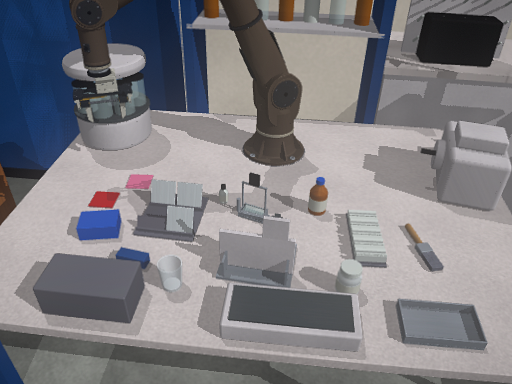

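View pics/top0.png

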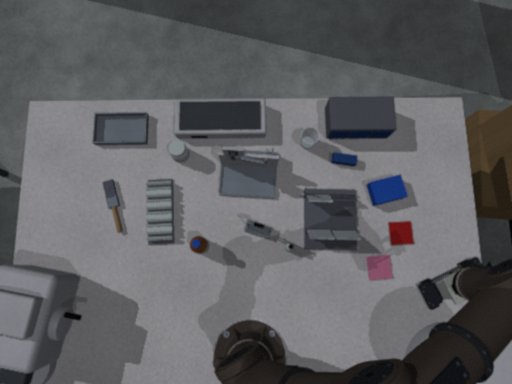

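The scene view shows the stand with 3 grey plates at about (175,205), the carrier at (255,195), the panel at (258,250) and the rack at (366,238). The top view is mirrored the other way: stand (332,220), carrier (262,230), panel (250,175), rack (160,211). I'll zoom in next.

```bash
cat > h.py <<'E'
import numpy as np,cv2
from cell import arm
from scipy.spatial.transform import Rotation as R
def K(m):
    f=192/np.tan(np.radians(m["vfov"])/2); return f
def rays(name,uv):
    m=arm.camera_model(name); f=K(m); uv=np.atleast_2d(np.array(uv,float))
    d=np.c_[(uv[:,0]-m["cx"])/f,(uv[:,1]-m["cy"])/f]; s=d.copy()
    for _ in range(20): s=d/(1+m["k1"]*(s**2).sum(1,keepdims=True))
    T=np.array(m["cam_to_world"]); return T[:3,3],np.c_[s,np.ones(len(s))]@T[:3,:3].T
def onz(name,uv,z):
    o,d=rays(name,uv); return o+d*((z-o[2])/d[:,2])[:,None]
def onplane(name,uv,p,n):
    o,d=rays(name,uv); n=np.array(n,float); return o+d*(((np.array(p)-o)@n)/(d@n))[:,None]
def tri(a,b):
    o1,d1=rays("scene",a);o2,d2=rays("top",b); d1=d1[0];d2=d2[0]
    A=np.c_[d1,-d2]; t=np.linalg.lstsq(A,o2-o1,rcond=None)[0]
    p,q=o1+t[0]*d1,o2+t[1]*d2; return (p+q)/2,np.linalg.norm(p-q)
def proj(name,P):
    m=arm.camera_model(name); f=K(m); T=np.array(m["cam_to_world"]); P=np.atleast_2d(P)
    c=(P-T[:3,3])@T[:3,:3]; s=c[:,:2]/c[:,2:]; s=s*(1+m["k1"]*(s**2).sum(1,keepdims=True)); return s*f+[m["cx"],m["cy"]]
def crop(name,png,box,k):
    im=cv2.imread(png) if png else arm.get_image(name)[:,:,::-1]
    x0,y0,x1,y1=box; return cv2.resize(im[y0:y1,x0:x1],None,fx=k,fy=k,interpolation=cv2.INTER_CUBIC)
E
python3 - <<'E'
from h import *
cv2.imwrite("pics/s1.png",crop("scene","pics/scene0.png",(120,150,320,300),4))
cv2.imwrite("pics/t1.png",crop("top","pics/top0.png",(200,130,370,260),4.7))
cv2.imwrite("pics/s2.png",crop("scene","pics/scene0.png",(300,160,460,290),4.5))
cv2.imwrite("pics/t2.png",crop("top","pics/top0.png",(90,130,220,260),4.5))
E
```

```text
(no output)
```

View pics/s1.png

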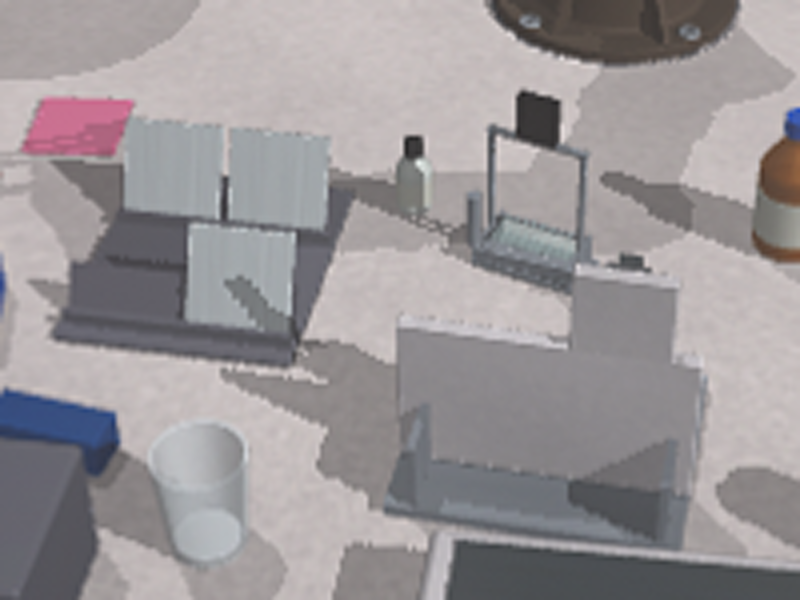

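View pics/t1.png

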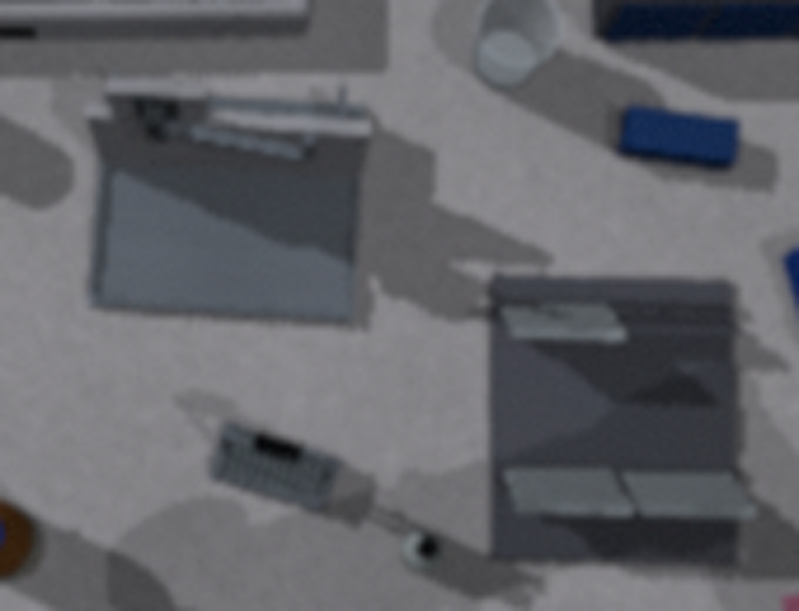

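View pics/s2.png

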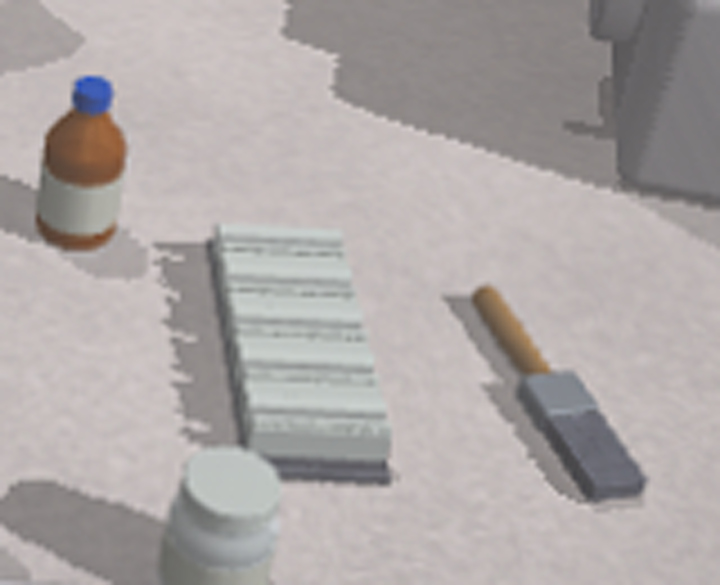

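View pics/t2.png

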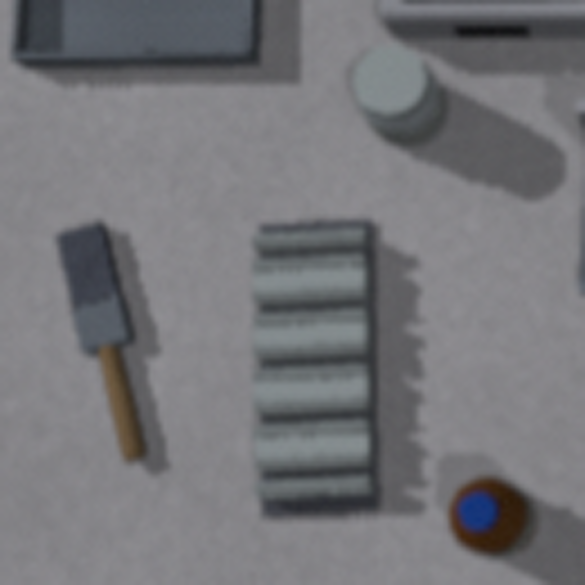

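```bash
python3 - <<'E'
from h import *
for n,box,pts,k in(("scene",(120,150),[(170,160),(280,180),(215,270),(150,240),(350,250),(640,320),(540,110)],4),("top",(200,130),[(565,495),(685,495),(560,325),(560,400),(280,445),(300,150),(300,120)],4.7)):
    im=cv2.imread(f"pics/{n}0.png")
    for p in pts:
        u=int(box[0]+p[0]/k);v=int(box[1]+p[1]/k); print(n,(u,v),im[v,u])
def mask(n,lo,box):
    im=cv2.imread(f"pics/{n}0.png").astype(int); b,g,r=im[...,0],im[...,1],im[...,2]
    m=((g-r>lo[0])&(g>lo[1])).astype(np.uint8); z=np.zeros_like(m); x0,y0,x1,y1=box; z[y0:y1,x0:x1]=m[y0:y1,x0:x1]; return z
for n,lo,box in(("scene",(4,125),(140,170,215,240)),("top",(4,75),(300,185,365,245))):
    m=mask(n,lo,box); cs,_=cv2.findContours(m,cv2.RETR_EXTERNAL,cv2.CHAIN_APPROX_NONE)
    for c in cs:
        if cv2.contourArea(c)>40: 
            r=cv2.boundingRect(c); print(n,cv2.contourArea(c),r,cv2.approxPolyDP(c,3,True)[:,0].tolist())
E
```

```text
scene (162, 190) [169 166 160]
scene (190, 195) [167 163 158]
scene (173, 217) [167 164 161]
scene (157, 210) [98 91 93]
scene (207, 212) [168 168 174]
scene (280, 230) [140 136 140]
scene (255, 177) [56 55 58]
top (320, 235) [94 89 84]
top (345, 235) [94 90 84]
top (319, 199) [104  99  93]
top (319, 215) [76 69 65]
top (259, 224) [25 24 24]
top (263, 161) [80 74 70]
top (263, 155) [140 133 131]
scene 377.5 (167, 206, 27, 26) [[167, 209], [171, 215], [169, 218], [167, 214], [167, 229], [172, 230], [174, 222], [175, 229], [178, 225], [182, 231], [174, 221], [180, 216], [192, 228], [192, 208], [185, 211], [179, 207], [177, 212], [176, 207]]
scene 394.0 (177, 182, 25, 25) [[178, 182], [177, 204], [187, 205], [186, 195], [190, 205], [200, 206], [201, 185], [187, 183], [185, 194], [181, 191], [184, 185]]
scene 274.5 (152, 180, 24, 25) [[153, 180], [154, 192], [159, 193], [161, 202], [170, 203], [172, 195], [174, 204], [171, 189], [174, 192], [175, 182], [160, 181], [164, 182], [160, 193], [158, 182]]
top 353.0 (308, 230, 53, 10) [[308, 230], [310, 238], [360, 238], [354, 231], [333, 231], [333, 236], [329, 230]]
top 116.5 (307, 195, 26, 8) [[307, 197], [310, 201], [332, 201], [328, 195]]
```

```bash
python3 - <<'E'
from h import *
S=lambda p:(120+(p[0]+.5)/4-.5,150+(p[1]+.5)/4-.5)
T=lambda p:(200+(p[0]+.5)/4.7-.5,130+(p[1]+.5)/4.7-.5)
# corners order: up -y, up +y, low +y, low -y
sc={'A':[(127,118),(222,127),(220,217),(123,207)],'B':[(230,128),(329,135),(326,231),(229,220)],'C':[(190,224),(297,232),(293,328),(185,318)]}
tp={'A':[(756,516),(637,518),(625,470),(742,470)],'B':[(637,518),(518,517),(502,470),(620,470)],'C':[(628,341),(509,342),(500,305),(612,303)]}
for k in sc:
    P=[]
    for a,b in zip(sc[k],tp[k]):
        p,e=tri(S(a),T(b));P.append(p); print(k,np.round(p*1000,1),round(e*1000,1))
    P=np.array(P); c=P.mean(0); y=(P[1]-P[0]+P[2]-P[3]);z=(P[0]+P[1]-P[2]-P[3])
    print(k,'face centre',np.round(c*1000),'yaw(y)',np.degrees(np.arctan2(-y[0],y[1])).round(1),'tilt',np.degrees(np.arctan2(-z[0],z[2])).round(1),np.linalg.norm(y)*500,np.linalg.norm(z)*500)
# stand footprint, panel, rack, carrier
print('stand bottom corners scene', [np.round(p*1000) for p in onz('scene',[S((55,335)),S((293,362))],0)])
print('panel top edge (z .135) scene', np.round(onz('scene',[S((400,320)),S((568,350)),S((576,268)),S((678,278))],.135)*1000), np.round(onz('scene',[S((576,268)),S((678,278))],.2)*1000))
print('tab', tri(S((540,97)),T((282,444))))
print('tab top scene z167', np.round(onz('scene',[S((518,93)),S((560,102))],.167)*1000))
print('tab top view z167', np.round(onz('top',[T((260,440)),T((302,455))],.167)*1000))
print('bar ends scene z125', np.round(onz('scene',[S((492,130)),S((586,154))],.125)*1000))
print('pin top', np.round(onz('top',[T((310,148))],.222)*1000),np.round(onz('top',[T((165,128)),T((310,150))],.18)*1000))
R2=lambda p:(90+(p[0]+.5)/4.5-.5,130+(p[1]+.5)/4.5-.5)
RS=lambda p:(300+(p[0]+.5)/4.5-.5,160+(p[1]+.5)/4.5-.5)
print('rack top z38', np.round(onz('top',[R2((257,231)),R2((368,226)),R2((375,492)),R2((262,499))],.038)*1000))
print('rack scene z38', np.round(onz('scene',[RS((219,228)),RS((341,232)),RS((388,430)),RS((250,432))],.038)*1000))
for n,f,u,z in(('reagent',R2,(480,512),.13),('jar',R2,(393,82),.09)): print(n,np.round(onz('top',[f(u)],z)*1000))
print('dropper',np.round(onz('top',[T((430,547))],.07)*1000))
E
```

```text
A [ 393.  -387.7   81.6] 0.8
A [ 393.3 -303.2   79.7] 4.4
A [ 433.9 -304.8   16.2] 4.5
A [ 432.1 -392.2   17.5] 10.2
A face centre [ 413. -347.   49.] yaw(y) -0.7 tilt 32.0 86.01790995585485 75.26978791571224
B [ 392.8 -299.9   79.3] 2.2
B [ 394.7 -213.5   81.2] 0.5
B [ 435.8 -212.    11.8] 0.9
B [ 433.9 -299.3   14. ] 8.6
B face centre [ 414. -256.   47.] yaw(y) -1.3 tilt 31.4 86.81415733567749 78.90503402570276
C [ 524.5 -299.5   79. ] 2.7
C [ 525.  -212.3   80. ] 1.4
C [ 564.7 -213.3   16.3] 3.4
C [ 564.9 -300.3   17.2] 5.4
C face centre [ 545. -256.   48.] yaw(y) -0.1 tilt 32.6 87.09661680280065 74.48558908543126
stand bottom corners scene [array([ 579., -401.,    0.]), array([ 586., -208.,   -0.])]
panel top edge (z .135) scene [[ 679. -105.  135.]
 [ 695.   11.  135.]
 [ 608.    9.  135.]
 [ 610.   81.  135.]] [[688.  14. 200.]
 [689.  80. 200.]]
tab (array([ 0.44083103, -0.03694454,  0.16572188]), np.float64(0.005258597032184513))
tab top scene z167 [[439. -52. 167.]
 [447. -18. 167.]]
tab top view z167 [[444. -24. 167.]
 [433. -53. 167.]]
bar ends scene z125 [[432. -73. 125.]
 [455.   4. 125.]]
pin top [[636. -60. 222.]] [[664.  40. 180.]
 [647. -62. 180.]]
rack top z38 [[618. 367.  38.]
 [621. 277.  38.]
 [406. 266.  38.]
 [401. 355.  38.]]
rack scene z38 [[422. 274.  38.]
 [415. 362.  38.]
 [620. 369.  38.]
 [633. 279.  38.]]
reagent [[383. 170. 130.]]
jar [[726. 250.  90.]]
dropper [[ 374. -149.   70.]]
```

```bash
python3 - <<'E'
from h import *
def eq(im): return cv2.convertScaleAbs(im,alpha=1.6,beta=-20)
cv2.imwrite("pics/t3.png",eq(crop("top","pics/top0.png",(215,140,285,170),11)))
cv2.imwrite("pics/s3.png",crop("scene","pics/scene0.png",(210,185,310,290),5.5))
T=lambda p:(200+(p[0]+.5)/4.7-.5,130+(p[1]+.5)/4.7-.5)
print(np.round(onz('top',[T((93,303)),T((352,319))],.012)*1000), np.round(onz('top',[T((355,317)),T((104,170))],.012)*1000))
E
```

```text
[[571. 104.  12.]
 [556. -99.  12.]] [[ 557. -101.   12.]
 [ 679.   96.   12.]]
```

View pics/t3.png

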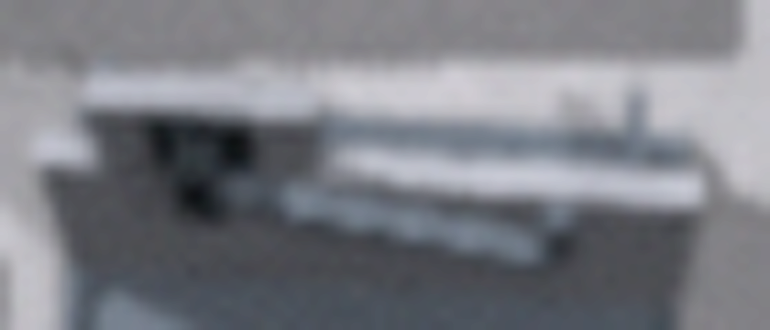

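View pics/s3.png

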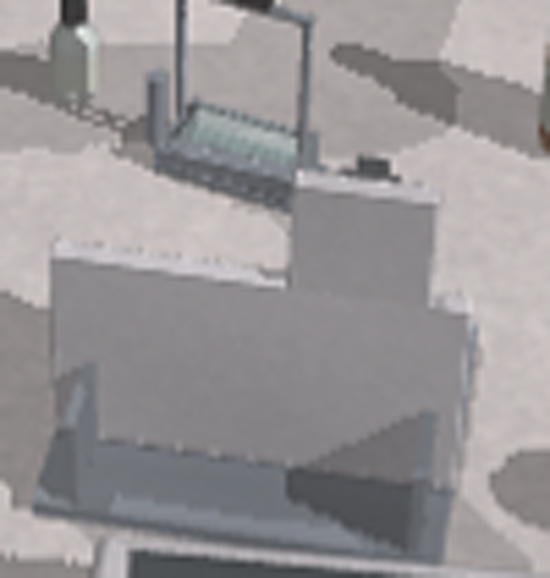

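```bash
python3 - <<'E'
from h import *
Q=lambda p:(215+(p[0]+.5)/11-.5,140+(p[1]+.5)/11-.5)
V=lambda p:(210+(p[0]+.5)/5.5-.5,185+(p[1]+.5)/5.5-.5)
print('pin tri',tri(V((157,73)),Q((566,212))))
print('pin scene z222',np.round(onz('scene',[V((157,75))],.222)*1000),'top z222',np.round(onz('top',[Q((562,212))],.222)*1000))
print('arm top z180', np.round(onz('top',[Q((235,190)),Q((550,250))],.180)*1000))
print('hinge boss',np.round(onz('top',[Q((205,195))],.18)*1000))
print('panel top .2 top view front corners', np.round(onz('top',[Q((84,112)),Q((318,122))],.2)*1000))
print('panel .135 front', np.round(onz('top',[Q((330,180)),Q((700,206)),Q((38,166))],.135)*1000))
print('scene .2 front', np.round(onz('scene',[V((297,172)),V((438,188))],.2)*1000))
print('scene .135 front', np.round(onz('scene',[V((52,242)),V((285,273)),V((470,298))],.135)*1000))
for yaw in [2,4]:
  pass
E
```

```text
pin tri (array([ 0.64378018, -0.06052518,  0.22131859]), np.float64(0.00293386939975246))
pin scene z222 [[646. -59. 222.]] top z222 [[644. -61. 222.]]
arm top z180 [[664.  36. 180.]
 [644. -59. 180.]]
hinge boss [[662.  45. 180.]]
panel top .2 top view front corners [[682.  80. 200.]
 [678.  10. 200.]]
panel .135 front [[ 680.    8.  135.]
 [ 670. -107.  135.]
 [ 685.   99.  135.]]
scene .2 front [[684.  13. 200.]
 [688.  80. 200.]]
scene .135 front [[ 675. -107.  135.]
 [ 683.    9.  135.]
 [ 690.  100.  135.]]
```

```bash
cat >> h.py <<'E'
def go(x,y,z,ang,tilt=0.,flip=False):
    """target TCP mm; ang = world direction (deg) of tool y (opening axis, horizontal part); tilt: tool leaned so z_tool has + along ang dir by tilt"""
    s=arm.observe(); p=np.array(s["position"]); R0=R.from_rotvec(s["ee_rot"]).as_matrix()
    a=np.radians(ang); t=np.radians(tilt); h=np.array([np.cos(a),np.sin(a),0]); 
    zt=np.sin(t)*h+np.array([0,0,-np.cos(t)]); yt=np.cos(t)*h+np.array([0,0,np.sin(t)])
    if flip: yt=-yt
    xt=np.cross(yt,zt); Rt=np.c_[xt,yt,zt]
    rv=np.degrees(R.from_matrix(Rt@R0.T).as_rotvec()); d=(np.array([x,y,z])/1000-p)*100
    yv=R0[:,1]; print('t',round(s["clock"],2),'pos',np.round(p*1000,1),'yaxis ang',round(np.degrees(np.arctan2(yv[1],yv[0])),1),'w',round(s["width"]*92,1),'F',np.round(s["force"],1),'j',np.round(s["joints"],2))
    print('delta cm/deg',np.round(d,2),np.round(rv,1))
E
python3 - <<'E'
from h import *
go(645,-60,300,-13.3)
E
```

```text
t 0.1 pos [ 253.9 -570.6  243. ] yaxis ang -66.0 w 91.8 F [ 1.  -0.5 -0.5] j [ 1.05  0.44  0.02  1.57 -0.01  1.13 -0.08]
delta cm/deg [39.11 51.06  5.7 ] [-0.  -0.1 52.7]
```

```bash
python3 -m creep '[[[39,51,6,0,0,52.7,0.1],[39,51,6,0,0,52.7,0.1],[39,51,6,0,0,52.7,0.1],[39,51,6,0,0,52.7,0.1],[39,51,6,0,0,52.7,0.1]]]' 10; python3 -c "
from h import *
go(645,-60,300,-13.3)"
```

```text
clock: 0.6
position: [0.406, -0.3714, 0.267]
ee_rot: [-2.615, -1.741, 0.0]
force: [0.7, 0.1, 0.4]
width: 0.616
t 0.6 pos [ 406.  -371.4  267. ] yaxis ang -22.7 w 56.7 F [0.7 0.1 0.4] j [ 0.81  0.31 -0.22  1.71  0.07  1.13  0.18]
delta cm/deg [23.9  31.14  3.3 ] [-0.  -0.   9.4]
```

```bash
python3 -m creep '[[[23.9,31.1,3.3,0,0,9.4,0.1],[23.9,31.1,3.3,0,0,9.4,0.1],[23.9,31.1,3.3,0,0,9.4,0.1],[23.9,31.1,3.3,0,0,9.4,0.1],[23.9,31.1,3.3,0,0,9.4,0.1]]]'; python3 -c "
from h import *
go(645,-60,300,-13.3)"
```

```text
clock: 1.1
position: [0.5578, -0.1741, 0.2879]
ee_rot: [-2.47, -1.941, 0.001]
force: [0.7, -0.0, -0.9]
width: 0.546
t 1.1 pos [ 557.8 -174.1  287.9] yaxis ang -13.7 w 50.2 F [ 0.7 -0.  -0.9] j [ 0.46  0.36 -0.34  1.59  0.13  1.21 -0.15]
delta cm/deg [ 8.72 11.41  1.21] [ 0.  -0.   0.4]
```

```bash
python3 -m creep '[[[8.7,11.4,1.2,0,0,0,0.1],[8.7,11.4,1.2,0,0,0,0.1],[8.7,11.4,1.2,0,0,0,0.1],[8.7,11.4,1.2,0,0,0,0.1],[8.7,11.4,1.2,0,0,0,0.1]]]'; python3 -c "
from h import *
go(645,-60,206,-13.3)
cv2.imwrite('pics/s4.png',crop('scene',None,(180,130,320,240),5.5))
cv2.imwrite('pics/t4.png',crop('top',None,(210,130,290,190),9))"
```

```text
clock: 1.6
position: [0.6442, -0.0605, 0.2992]
ee_rot: [-2.466, -1.944, 0.001]
force: [-0.1, -1.1, -0.9]
width: 0.547
t 1.6 pos [644.2 -60.5 299.2] yaxis ang -13.5 w 50.3 F [-0.1 -1.1 -0.9] j [ 0.24  0.47 -0.36  1.41  0.16  1.3  -0.36]
delta cm/deg [ 0.08  0.05 -9.32] [-0.  -0.1  0.2]
```

View pics/s4.png

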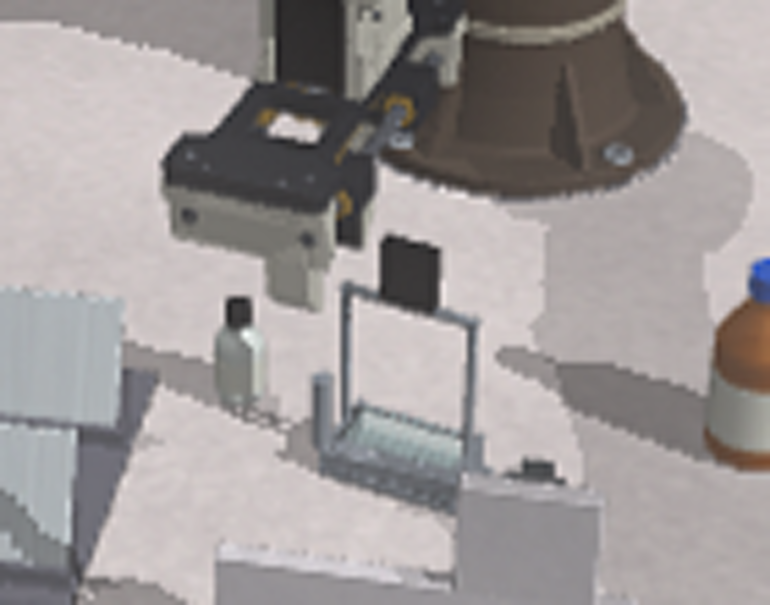

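View pics/t4.png

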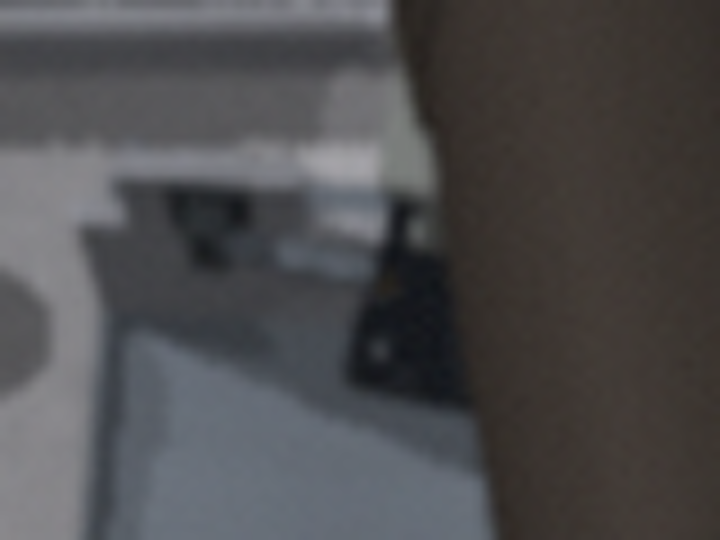

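The scene view shows the front finger tip at crop (295,305), just above and in front of the pin at (322,375), which fits the measurement. I'll lower it over the pin.

```bash
python3 -m creep '[[[0.1,0,-4.5,0,0,0.2,0.1],[0.1,0,-9.3,0,0,0.2,0.1],[0.1,0,-9.3,0,0,0.2,0.1],[0.1,0,-9.3,0,0,0.2,0.1]]]' 4;  python3 -c "
from h import *
go(645,-60,206,-13.3)
cv2.imwrite('pics/s5.png',crop('scene',None,(180,130,320,240),5.5))"
```

```text
clock: 2.1
position: [0.6446, -0.0632, 0.2075]
ee_rot: [-2.467, -1.944, 0.002]
force: [0.9, -0.8, -0.4]
width: 0.55
t 2.1 pos [644.6 -63.2 207.5] yaxis ang -13.5 w 50.6 F [ 0.9 -0.8 -0.4] j [ 0.24  0.53 -0.35  1.53  0.2   1.11 -0.39]
delta cm/deg [ 0.04  0.32 -0.15] [ 0.  -0.1  0.2]
```

View pics/s5.png

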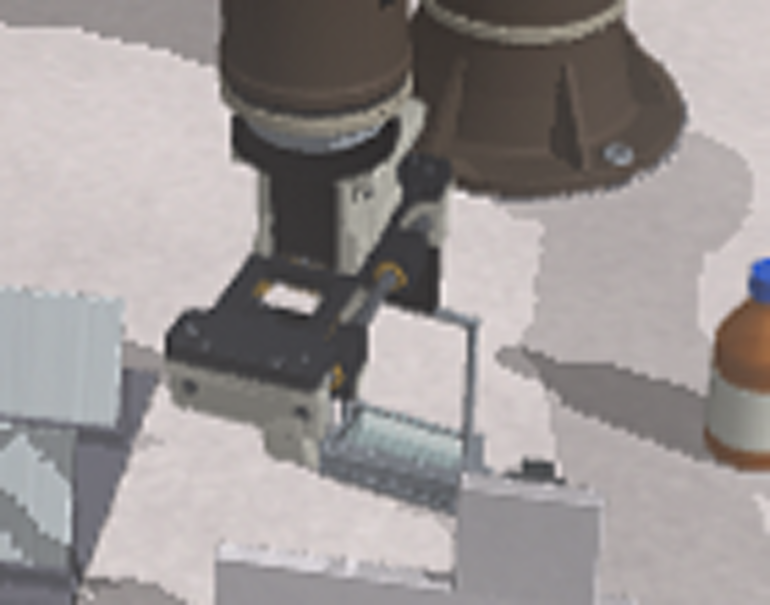

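```bash
python3 -m creep '[[[0,0.2,-0.1,0,0,0,-0.2],[0,0.2,-0.1,0,0,0,-0.7],[0,0.2,-0.1,0,0,0,-1],[0,0.2,-0.1,0,0,0,-1],[0,0.2,-0.1,0,0,0,-1]]]' 6;  python3 -m creep '[[[0,0,0,0,0,0,-1],[0,0,0,0,0,0,-1],[0,0,0,0,0,0,-1],[0,0,0,0,0,0,-1]]]' 6; python3 -c "
from h import *
go(645,-60,206,-13.3)"
```

```text
clock: 2.65
position: [0.6453, -0.0597, 0.2063]
ee_rot: [2.466, 1.946, 0.0]
force: [-0.8, 0.3, -0.5]
width: 0.166
clock: 3.05
position: [0.6452, -0.0598, 0.2061]
ee_rot: [2.466, 1.946, 0.0]
force: [-0.8, 1.1, 1.8]
width: 0.108
t 3.05 pos [645.2 -59.8 206.1] yaxis ang -13.4 w 10.0 F [-0.8  1.1  1.8] j [ 0.24  0.53 -0.35  1.54  0.2   1.11 -0.39]
delta cm/deg [-0.02 -0.02 -0.01] [0.  0.  0.1]
```

```bash
python3 -c "
import numpy as np
h=np.array([669.3,42.9]);p0=np.array([645.2,-59.8]);d=p0-h
for k in range(0,88,8):
    a=np.radians(-k);c,s=np.cos(a),np.sin(a);p=h+np.array([[c,-s],[s,c]])@d
    if k in(0,40): b=p
    print(k,np.round((p-p0)/10,2),np.round((p-b)/10,2))
"
```

```text
0 [0. 0.] [0. 0.]
8 [-1.41  0.44] [-1.41  0.44]
16 [-2.74  1.06] [-2.74  1.06]
24 [-3.97  1.87] [-3.97  1.87]
32 [-5.08  2.84] [-5.08  2.84]
40 [-6.04  3.95] [0. 0.]
48 [-6.83  5.19] [-0.8   1.24]
56 [-7.45  6.53] [-1.41  2.57]
64 [-7.88  7.93] [-1.84  3.98]
72 [-8.1   9.39] [-2.06  5.44]
80 [-8.12 10.86] [-2.08  6.91]
```

```bash
python3 -m creep '[[[-1.4,0.45,0,0,0,-8,-1],[-2.75,1.05,0,0,0,-16,-1],[-3.95,1.85,0,0,0,-24,-1],[-5.1,2.85,0,0,0,-32,-1],[-6.05,3.95,0,0,0,-40,-1]]]' 6;python3 -c "
from h import *
go(645.2-60.4,-59.8+39.5,206,-53.4)"
```

```text
clock: 3.55
position: [0.5834, -0.0216, 0.206]
ee_rot: [2.985, 0.974, -0.003]
force: [-2.2, -4.0, 3.1]
width: 0.107
t 3.55 pos [583.4 -21.6 206. ] yaxis ang -53.9 w 9.9 F [-2.2 -4.   3.1] j [ 0.1   0.42 -0.21  1.71  0.1   1.03 -1.09]
delta cm/deg [0.14 0.13 0.  ] [ 0.1 -0.1  0.5]
```

```bash
python3 -m creep '[[[-0.8,1.25,0,0,0,-8,-1],[-1.4,2.55,0,0,0,-16,-1],[-1.85,4.0,0,0,0,-24,-1],[-2.05,5.45,0,0,0,-32,-1],[-2.1,6.9,0,0,0,-40,-1]]]' 6;python3 -c "
from h import *
go(564,48.8,206,-93.4)"
```

```text
clock: 4.05
position: [0.5612, 0.0486, 0.2054]
ee_rot: [3.139, -0.104, -0.007]
force: [-6.6, -1.9, 2.8]
width: 0.107
t 4.05 pos [561.2  48.6 205.4] yaxis ang -93.8 w 9.9 F [-6.6 -1.9  2.8] j [-0.12  0.38 -0.08  1.77  0.04  1.   -1.85]
delta cm/deg [0.28 0.02 0.06] [ 0.1 -0.3  0.4]
```

```bash
python3 -m creep '[[[0.1,0.4,0,0,0,-2,-1],[0.2,0.8,0,0,0,-4,-1],[0.2,1.0,0,0,0,-4,-1],[0.2,1.0,0,0,0,-4,-1]]]' 6;python3 -c "
from h import *
go(564,48.8,206,-93.4)"
```

```text
clock: 4.45
position: [0.563, 0.0554, 0.205]
ee_rot: [3.13, -0.207, -0.009]
force: [-8.6, -11.1, 5.4]
width: 0.115
t 4.45 pos [563.   55.4 205. ] yaxis ang -97.6 w 10.6 F [ -8.6 -11.1   5.4] j [-0.14  0.38 -0.07  1.76  0.03  1.01 -1.93]
delta cm/deg [ 0.1  -0.66  0.1 ] [ 0.3 -0.3  4.2]
```

Force in -y jumped to 11 N, so the hook is on its stop. I'll release, rise and look.

```bash
python3 -m creep '[[[0,-0.3,0,0,0,0,-1],[0,-0.3,0,0,0,0,-0.4],[0,-0.3,0,0,0,0,-0.3],[0,-0.3,2,0,0,0,-0.3],[0,-0.3,6,0,0,0,-0.2]]]' 6;python3 -m creep '[[[-5,-5,4,0,0,8,-0.2],[-10,-10,8,0,0,16,-0.2],[-15,-15,8,0,0,24,-0.2],[-18,-18,8,0,0,30,-0.2],[-18,-18,8,0,0,30,-0.2]]]' 6;python3 -c "
from h import *
go(441,-37,300,-13)
for n in('scene','top'): cv2.imwrite(f'pics/{n}6.png',arm.get_image(n)[:,:,::-1])
cv2.imwrite('pics/s6.png',crop('scene','pics/scene6.png',(180,130,320,240),5.5))
cv2.imwrite('pics/t6.png',crop('top','pics/top6.png',(210,130,310,240),5.5))"
```

```text
clock: 4.95
position: [0.5642, 0.0558, 0.264]
ee_rot: [3.134, -0.203, -0.008]
force: [0.2, 0.7, 0.2]
width: 0.376
clock: 5.45
position: [0.3989, -0.1109, 0.3436]
ee_rot: [3.079, 0.621, 0.003]
force: [1.1, -1.1, -0.1]
width: 0.397
t 5.45 pos [ 398.9 -110.9  343.6] yaxis ang -67.2 w 36.5 F [ 1.1 -1.1 -0.1] j [ 0.18  0.01 -0.03  1.88  0.    1.25 -1.03]
delta cm/deg [ 4.21  7.39 -4.36] [-0.   0.1 54.2]
```

View pics/s6.png

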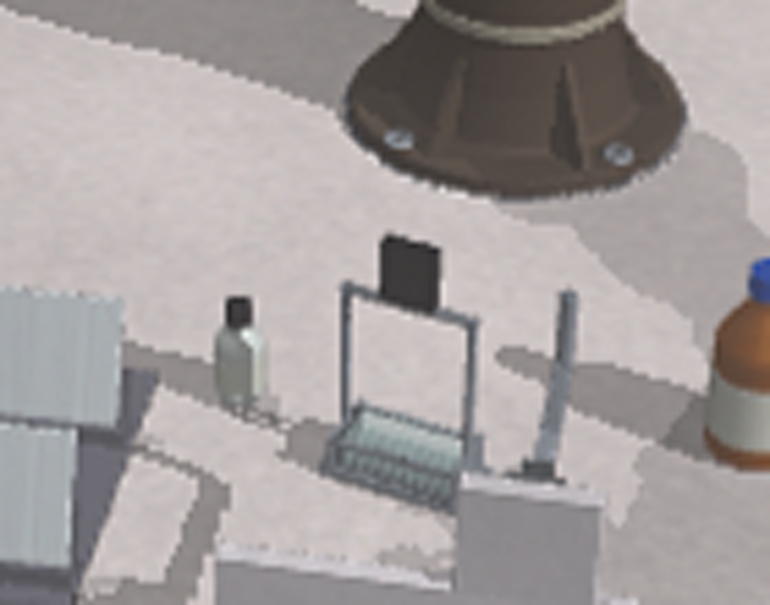

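View pics/t6.png

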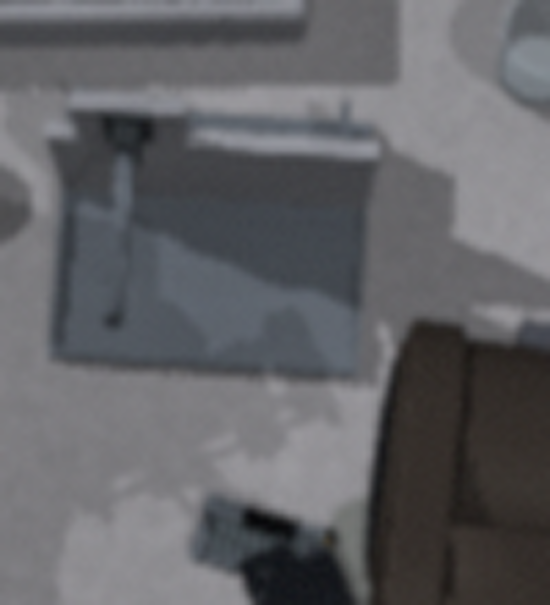

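The hook now points out: pin top at scene crop (568,293), with the arm running from (125,150) to (115,322) in the top crop. The carrier tab is at (411,238). I'll measure both.

```bash
python3 - <<'E'
from h import *
V=lambda p:(180+(p[0]+.5)/5.5-.5,130+(p[1]+.5)/5.5-.5)
Q=lambda p:(210+(p[0]+.5)/5.5-.5,130+(p[1]+.5)/5.5-.5)
print('pin top scene',np.round(onz('scene',[V((569,294))],.222)*1000),'top',np.round(onz('top',[Q((115,312)),Q((115,322))],.222)*1000), np.round(onz('top',[Q((114,324))],.18)*1000))
print('arm top z180', np.round(onz('top',[Q((126,150)),Q((119,270))],.180)*1000))
print('arm scene z180', np.round(onz('scene',[V((563,385)),V((546,450))],.180)*1000))
print('tab scene', np.round(onz('scene',[V((382,234)),V((441,246))],.167)*1000))
print('tab top', np.round(onz('top',[Q((248,515)),Q((299,527))],.167)*1000))
print('tab base scene (bar z .125)', np.round(onz('scene',[V((345,288)),V((476,322)),V((382,300)),V((438,312))],.125)*1000))
# contour based tab
for n,b,z in(('scene',(245,170,265,190),.146),('top',(250,218,268,232),.167)):
    im=cv2.imread(f'pics/{n}6.png')[b[1]:b[3],b[0]:b[2]].max(2); m=(im<(75 if n=='scene' else 40)).astype(np.uint8)
    c=max(cv2.findContours(m,0,1)[0],key=cv2.contourArea); M=cv2.moments(m,True) if n=='scene' else cv2.moments(c)
    print(n,cv2.contourArea(c),cv2.minAreaRect(c))
    if M['m00']: print(np.round(onz(n,[(b[0]+M['m10']/M['m00'],b[1]+M['m01']/M['m00'])],z)*1000))
E
```

```text
pin top scene [[560.  56. 222.]] top [[555.  51. 222.]
 [549.  51. 222.]] [[557.  54. 180.]]
arm top z180 [[664.  47. 180.]
 [590.  51. 180.]]
arm scene z180 [[581.  57. 180.]
 [635.  51. 180.]]
tab scene [[435. -52. 167.]
 [443. -18. 167.]]
tab top [[444. -24. 167.]
 [436. -54. 167.]]
tab base scene (bar z .125) [[431. -74. 125.]
 [455.   4. 125.]
 [440. -51. 125.]
 [448. -18. 125.]]
scene 103.5 ((9.0, 9.5), (13.0, 10.0), 90.0)
[[442. -36. 146.]]
top 17.0 ((8.5, 7.0), (9.17060375213623, 2.8460497856140137), 18.43494987487793)
[[438. -36. 167.]]
```

```bash
python3 -m creep '[[[4.2,7.5,-4.4,0,0,51.2,0.1],[4.2,7.5,-4.4,0,0,51.2,0.1],[4.2,7.5,-4.4,0,0,51.2,0.1],[4.2,7.5,-4.4,0,0,51.2,0.1],[4.2,7.5,-4.4,0,0,51.2,0.1]]]';python3 -m creep '[[[0,0,0,0,0,8.4,0.1],[0,0,0,0,0,8.4,0.1]]]';python3 -c "
from h import *
go(440.5,-36,150,-16)
cv2.imwrite('pics/s7.png',crop('scene',None,(180,100,320,220),5.5))"
```

```text
clock: 6.05
position: [0.4425, -0.0341, 0.2986]
ee_rot: [2.635, 1.71, 0.001]
force: [0.8, -0.5, -0.4]
width: 0.552
clock: 6.25
position: [0.4424, -0.0345, 0.2989]
ee_rot: [2.507, 1.893, 0.001]
force: [0.1, -1.0, 0.4]
width: 0.555
t 6.25 pos [442.4 -34.5 298.9] yaxis ang -15.9 w 51.0 F [ 0.1 -1.   0.4] j [ 0.11  0.1  -0.17  1.89  0.02  1.15 -0.34]
delta cm/deg [ -0.19  -0.15 -14.89] [-0.   0.  -0.1]
```

View pics/s7.png

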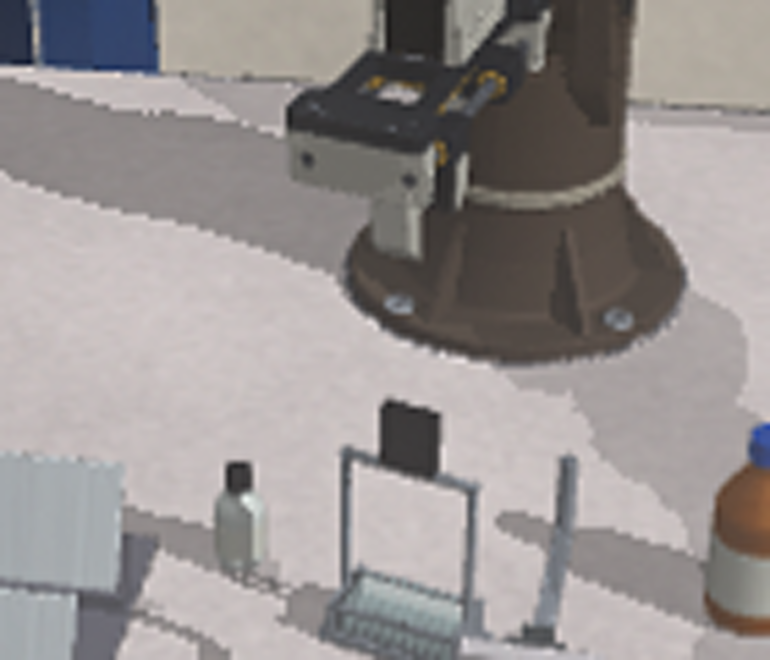

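Carrier is unmoved (tab at crop (411,437)) and the gripper is right above it. Descend and grip.

```bash
python3 -m creep '[[[-0.2,-0.1,-4,0,0,0,0.1],[-0.2,-0.1,-8,0,0,0,0.1],[-0.2,-0.1,-12,0,0,0,0.1],[-0.2,-0.1,-14.9,0,0,0,0.1],[-0.2,-0.1,-14.9,0,0,0,0.1]]]';python3 -m creep '[[[0,0,0,0,0,0,-0.4],[0,0,0,0,0,0,-1],[0,0,0,0,0,0,-1],[0,0,0,0,0,0,-1],[0,0,0,0,0,0,-1]]]' 8;python3 -m creep '[[[0,0,0,0,0,0,-1],[0,0,0,0,0,0,-1],[0,0,0,0,0,0,-1]]]' 30;python3 -c "
from h import *
go(440.5,-36,150,-16)
cv2.imwrite('pics/s8.png',crop('scene',None,(180,100,320,220),5.5))"
```

```text
clock: 6.8
position: [0.4377, -0.0358, 0.1469]
ee_rot: [-2.511, -1.882, 0.008]
force: [0.5, -1.4, 1.1]
width: 0.55
clock: 7.3
position: [0.4403, -0.036, 0.1505]
ee_rot: [2.51, 1.888, 0.002]
force: [0.1, -0.5, -0.5]
width: 0.166
clock: 7.6
position: [0.4402, -0.0359, 0.1501]
ee_rot: [2.51, 1.889, 0.001]
force: [0.4, 1.1, 5.5]
width: 0.112
t 7.6 pos [440.2 -35.9 150.1] yaxis ang -16.1 w 10.3 F [0.4 1.1 5.5] j [ 0.1   0.27 -0.17  2.11  0.06  0.77 -0.39]
delta cm/deg [ 0.03 -0.01 -0.01] [-0.   0.   0.1]
```

View pics/s8.png

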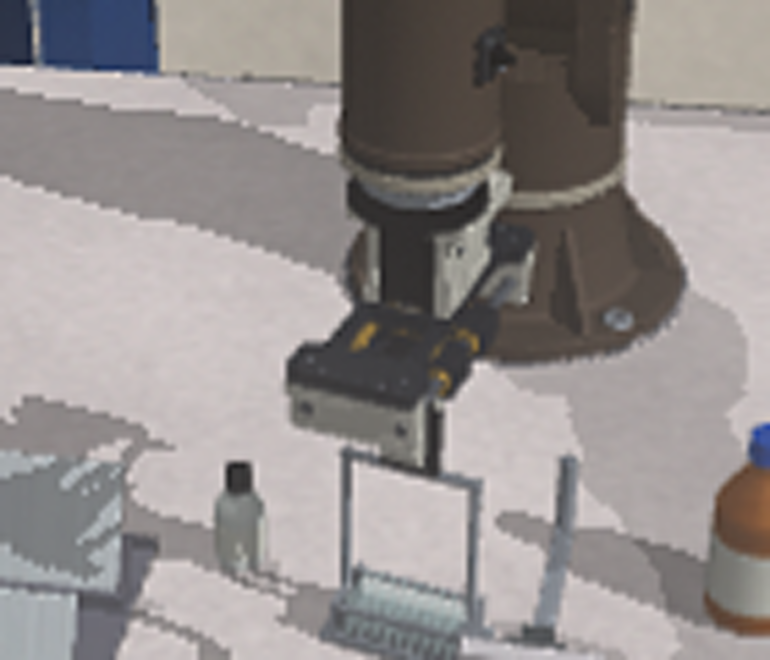

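```bash
python3 -m creep '[[[0,0,3,0,0,0,-1],[0,0,6,0,0,0,-1],[0,0,9,0,0,0,-1],[0,0,11.5,0,0,0,-1],[0,0,11.5,0,0,0,-1]]]' 30;python3 -m creep '[[[1.5,2.5,0,0,0,3,-1],[3,5,0,0,0,6,-1],[4.5,7.5,0,0,0,9,-1],[5.5,9.4,0,0,0,12,-1],[5.5,9.4,0,0,0,12,-1]]]' 30;python3 -c "
from h import *
go(614,50,265,-4.2)
cv2.imwrite('pics/s9.png',crop('scene',None,(180,100,320,220),5.5));cv2.imwrite('pics/t9.png',crop('top',None,(210,130,310,240),5.5))"
```

```text
clock: 8.15
position: [0.4413, -0.036, 0.2673]
ee_rot: [2.508, 1.887, 0.006]
force: [0.4, -0.7, -3.6]
width: 0.107
clock: 8.65
position: [0.4953, 0.0611, 0.2635]
ee_rot: [-2.291, -2.147, 0.0]
force: [0.6, -0.4, -2.3]
width: 0.107
t 8.65 pos [495.3  61.1 263.5] yaxis ang -3.7 w 9.8 F [ 0.6 -0.4 -2.3] j [-0.01  0.23 -0.26  1.83  0.06  1.09 -0.36]
delta cm/deg [11.87 -1.11  0.15] [-0.1 -0.1 -0.5]
```

View pics/s9.png

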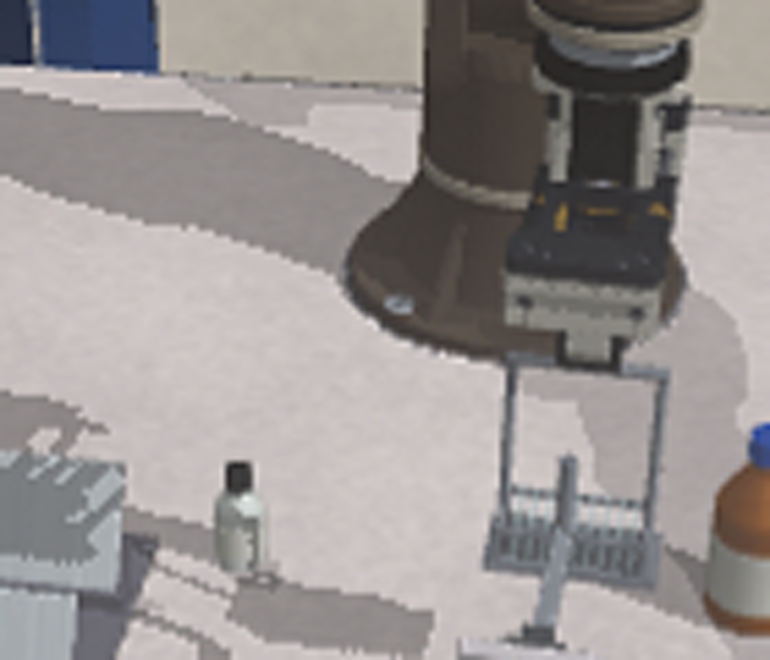

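View pics/t9.png

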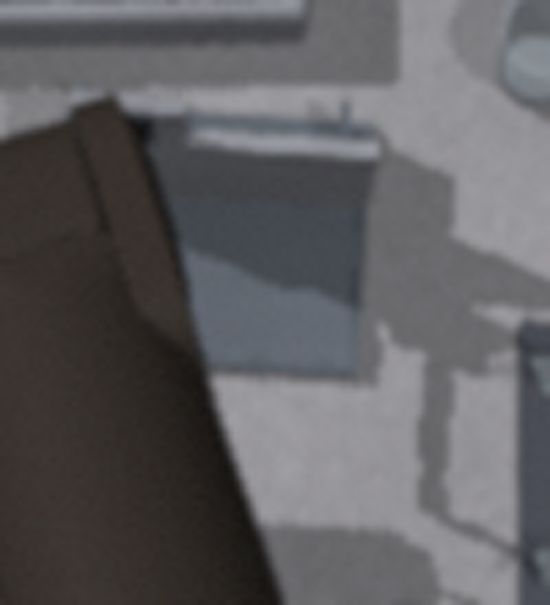

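The carrier hangs straight with the pin (568,458) in line with its window. Move in over the pin.

```bash
python3 -m creep '[[[2.5,-0.6,0.3,0,0,-0.5,-1],[5,-0.8,0.3,0,0,-0.5,-1],[7.5,-1,0.3,0,0,-0.5,-1],[10,-1.1,0.3,0,0,-0.5,-1],[11.9,-1.1,0.3,0,0,-0.5,-1]]]' 30;python3 -m creep '[[[0,0,0,0,0,0,-1],[0,0,0,0,0,0,-1],[0,0,0,0,0,0,-1]]]' 30;python3 -c "
from h import *
go(614,50,209,-4.2)
cv2.imwrite('pics/s10.png',crop('scene',None,(180,120,320,260),5.2))"
```

```text
clock: 9.25
position: [0.6146, 0.0449, 0.267]
ee_rot: [2.311, 2.128, -0.003]
force: [-0.0, 0.1, -2.9]
width: 0.111
clock: 9.55
position: [0.6128, 0.0464, 0.2675]
ee_rot: [-2.308, -2.13, 0.002]
force: [-1.1, 0.7, -3.4]
width: 0.107
t 9.55 pos [612.8  46.4 267.5] yaxis ang -4.6 w 9.8 F [-1.1  0.7 -3.4] j [-0.01  0.41 -0.22  1.55  0.09  1.19 -0.33]
delta cm/deg [ 0.12  0.36 -5.85] [ 0.  -0.1  0.4]
```

View pics/s10.png

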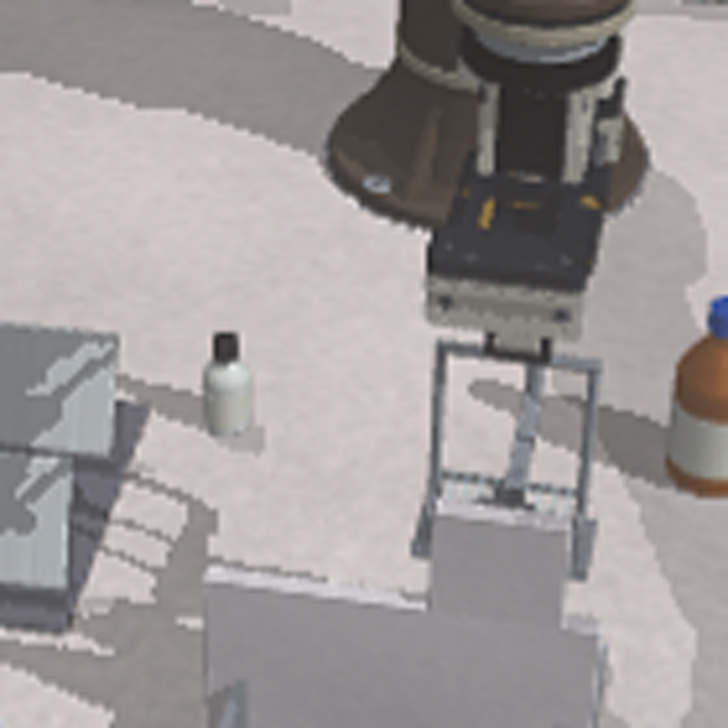

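```bash
python3 - <<'E'
from h import *
V=lambda p:(180+(p[0]+.5)/5.2-.5,120+(p[1]+.5)/5.2-.5)
print('arm',np.round(onz('scene',[V((535,378)),V((529,413)),V((515,480))],.18)*1000))
print('bar ends',np.round(onz('scene',[V((440,345)),V((599,366))],.2425)*1000))
E
```

```text
arm [[546.  57. 180.]
 [579.  55. 180.]
 [638.  51. 180.]]
bar ends [[610.   7. 242.]
 [617.  89. 242.]]
```

```bash
python3 -m creep '[[[0.1,0.45,-1,0,0,0.4,-1],[0.1,0.45,-2.5,0,0,0.4,-1],[0.1,0.45,-4,0,0,0.4,-1],[0.1,0.45,-5.2,0,0,0.4,-1],[0.1,0.45,-5.2,0,0,0.4,-1]]]' 30;python3 -c "
from h import *
go(614,51,209,-4.2)"
python3 -m creep '[[[0,0,-0.3,0,0,0,-1],[0,0,-0.6,0,0,0,-1],[0,0,-0.6,0,0,0,-1],[0,0,-0.6,0,0,0,-1]]]' 30;python3 -c "
from h import *
go(614,51,209,-4.2)
cv2.imwrite('pics/s11.png',crop('scene',None,(180,120,320,260),5.2))"
```

```text
clock: 10.1
position: [0.6135, 0.0515, 0.2136]
ee_rot: [-2.299, -2.138, 0.005]
force: [-0.5, 0.9, -2.3]
width: 0.107
t 10.1 pos [613.5  51.5 213.6] yaxis ang -4.1 w 9.8 F [-0.5  0.9 -2.3] j [-0.02  0.46 -0.22  1.62  0.11  1.08 -0.34]
delta cm/deg [ 0.05 -0.05 -0.46] [ 0.  -0.2 -0.1]
clock: 10.5
position: [0.6151, 0.0516, 0.2101]
ee_rot: [2.3, 2.139, 0.001]
force: [-0.3, -0.4, -2.7]
width: 0.11
t 10.5 pos [615.1  51.6 210.1] yaxis ang -4.2 w 10.1 F [-0.3 -0.4 -2.7] j [-0.02  0.46 -0.22  1.62  0.11  1.07 -0.34]
delta cm/deg [-0.11 -0.06 -0.11] [-0.  0. -0.]
```

View pics/s11.png

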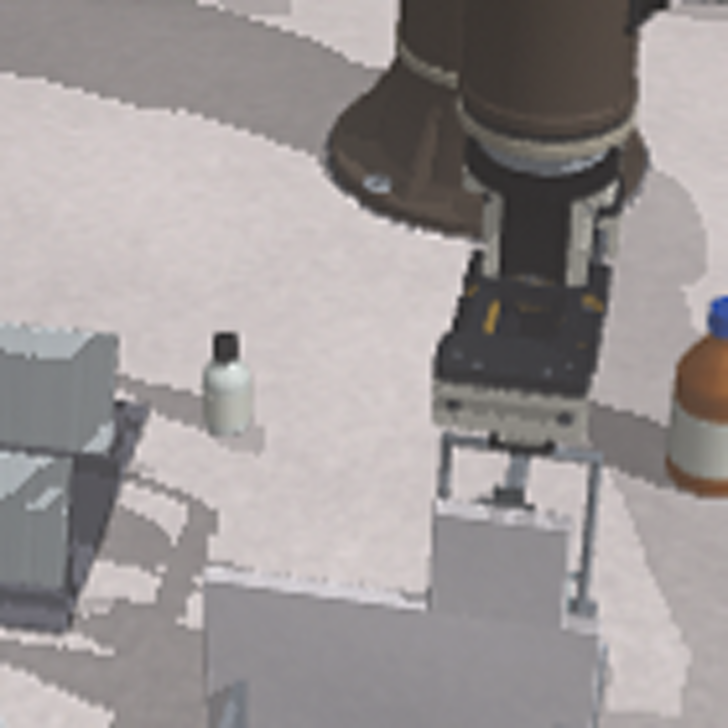

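```bash
python3 -m creep '[[[0,0,-0.15,0,0,0,-1],[0,0,-0.15,0,0,0,-1],[0,0,-0.3,0,0,0,-1],[0,0,-0.3,0,0,0,-1]]]' 30;python3 -c "
from h import *
go(614,51,209,-4.2)"
```

```text
clock: 10.95
position: [0.6153, 0.0516, 0.2082]
ee_rot: [2.3, 2.138, 0.002]
force: [-2.6, -0.5, 9.3]
width: 0.106
t 10.95 pos [615.3  51.6 208.2] yaxis ang -4.2 w 9.7 F [-2.6 -0.5  9.3] j [-0.02  0.46 -0.22  1.62  0.11  1.06 -0.34]
delta cm/deg [-0.13 -0.06  0.08] [-0.   0.1 -0. ]
```

The bar is on the arm (+9 N up). I'll ease off, open the jaws a little and rise.

```bash
python3 -m creep '[[[0,0,0.2,0,0,0,-1],[0,0,0.2,0,0,0,-0.7],[0,0,0.2,0,0,0,-0.5],[0,0,0.2,0,0,0,-0.45],[0,0,0.2,0,0,0,-0.45]]]' 30;python3 -m creep '[[[0,0,1,0,0,0,-0.45],[0,0,3,0,0,0,-0.45],[0,0,6,0,0,0,-0.45],[0,0,10,0,0,0,-0.45],[0,0,14,0,0,0,-0.45]]]';python3 -c "
from h import *
go(414,-256,250,0)
cv2.imwrite('pics/s12.png',crop('scene',None,(180,120,320,260),5.2))"
```

```text
clock: 11.45
position: [0.6149, 0.0515, 0.2087]
ee_rot: [-2.301, -2.139, 0.0]
force: [-0.6, -0.8, -0.1]
width: 0.275
clock: 11.95
position: [0.6146, 0.0515, 0.3509]
ee_rot: [-2.301, -2.139, -0.0]
force: [0.3, 0.0, 0.0]
width: 0.275
t 11.95 pos [614.6  51.5 350.9] yaxis ang -4.2 w 25.3 F [0.3 0.  0. ] j [-0.02  0.37 -0.22  1.41  0.08  1.37 -0.31]
delta cm/deg [-20.06 -30.75 -10.09] [-0.   0.   4.2]
```

View pics/s12.png

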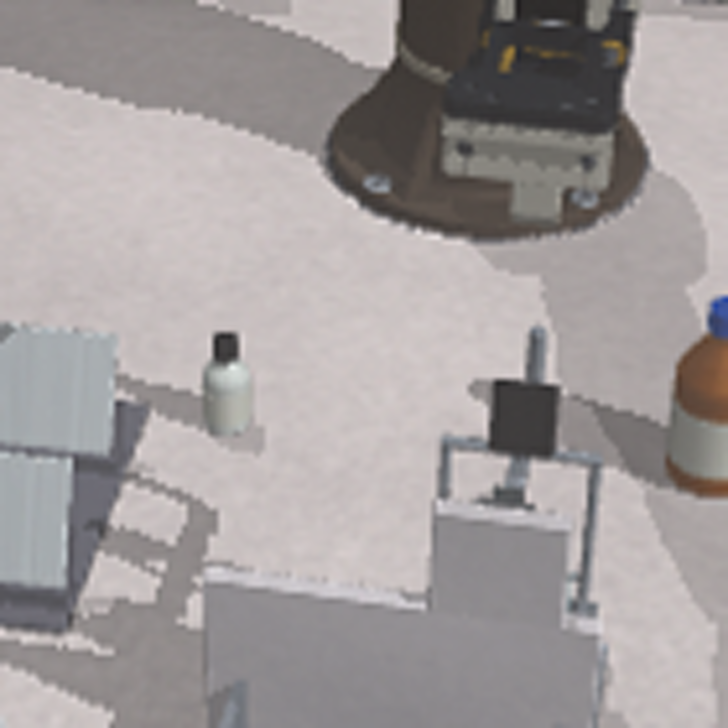

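The carrier hangs from the arm: tab at crop (525,415), between panel and pin (537,340). Next I go to plate B and measure the rack on the way.

```bash
python3 -m creep '[[[-5,-5,-2,0,0,0,-0.13],[-10,-10,-4,0,0,0,-0.13],[-15,-15,-8,0,0,2,-0.13],[-20,-20,-10,0,0,3.5,-0.13],[-23,-24,-12,0,0,3.5,-0.13]]]' 20;python3 -c "
from h import *
go(365,-257,150,-.7,25)
for n in('scene','top'): cv2.imwrite(f'pics/{n}13.png',arm.get_image(n)[:,:,::-1])
cv2.imwrite('pics/s13.png',crop('scene','pics/scene13.png',(340,200,395,275),8))
cv2.imwrite('pics/t13.png',cv2.convertScaleAbs(crop('top','pics/top13.png',(140,170,185,250),7.5),alpha=1.5))"
```

```text
clock: 12.5
position: [0.4487, -0.1174, 0.2658]
ee_rot: [2.232, 2.209, 0.001]
force: [-0.7, -0.8, -0.1]
width: 0.433
t 12.5 pos [ 448.7 -117.4  265.8] yaxis ang -0.6 w 39.9 F [-0.7 -0.8 -0.1] j [ 0.29  0.16 -0.17  1.91  0.03  1.08  0.1 ]
delta cm/deg [ -8.37 -13.96 -11.58] [ -0.3 -24.9  -0.1]
```

View pics/s13.png

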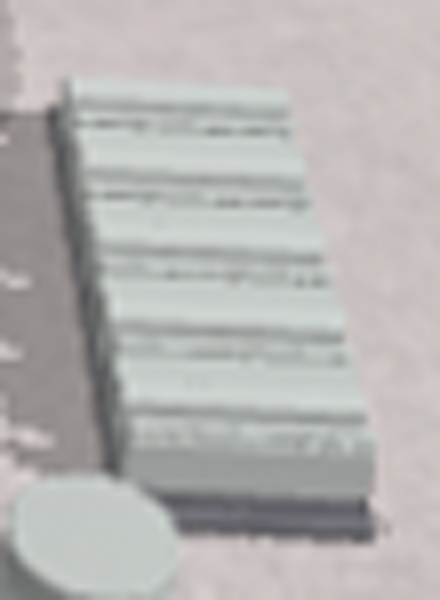

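View pics/t13.png

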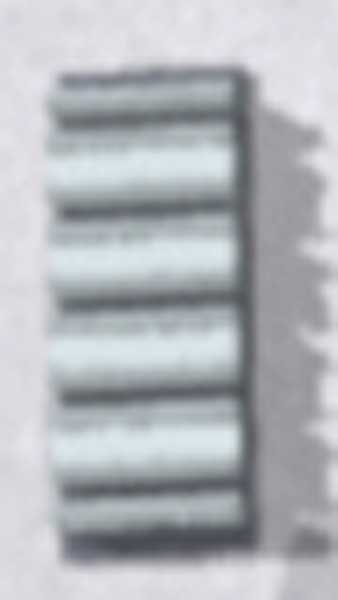

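View pics/scene13.png

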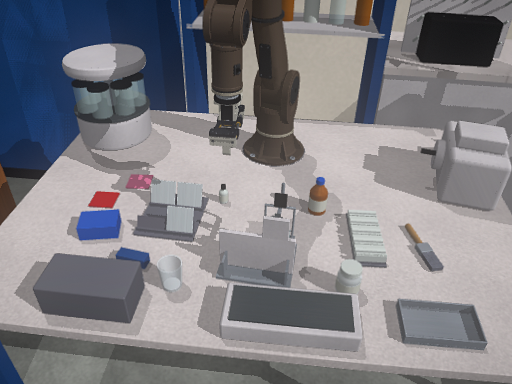

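```bash
python3 - <<'E'
from h import *
V=lambda p:(340+(p[0]+.5)/8-.5,200+(p[1]+.5)/8-.5)
Q=lambda p:(140+(p[0]+.5)/7.5-.5,170+(p[1]+.5)/7.5-.5)
sc=[((76,97),(288,97),(82,132),(292,133)),((88,170),(302,175),(95,207),(308,208)),((101,243),(320,250),(108,280),(328,286)),((114,323),(342,330),(121,357),(348,362))]
for i,q in enumerate(sc):
    P=onz('scene',[V(p) for p in q],.038)*1000; print(i,np.round(P[:,:2]).tolist(),'centre',np.round(P.mean(0)),'w',np.round(P[2:,0].mean()-P[:2,0].mean(),1))
tp=[(480,519,55,245),(386,425,50,243),(291,328,48,240),(199,238,48,238),(108,148,48,236)]
for i,(a,b,l,r) in enumerate(tp):
    P=onz('top',[Q((l,a)),Q((r,a)),Q((l,b)),Q((r,b))],.038)*1000; print(i,np.round(P[:,:2]).tolist(),'centre',np.round(P.mean(0)),'w',np.round(P[:2,0].mean()-P[2:,0].mean(),1))
# outer corners top of base z0
print(np.round(onz('scene',[V((375,541)),V((372,500))],0)*1000))
print('base top view',np.round(onz('top',[Q((60,74)),Q((245,68)),Q((255,555)),Q((65,560))],.004)*1000))
print('block ends scene',np.round(onz('scene',[V((65,80)),V((285,90)),V((374,440)),V((130,450))],.038)*1000))
E
```

```text
0 [[429.0, 276.0], [418.0, 363.0], [451.0, 277.0], [441.0, 361.0]] centre [435. 319.  38.] w 23.0
1 [[475.0, 277.0], [467.0, 362.0], [498.0, 279.0], [488.0, 362.0]] centre [482. 320.  38.] w 21.4
2 [[519.0, 279.0], [513.0, 364.0], [541.0, 280.0], [534.0, 364.0]] centre [527. 322.  38.] w 21.2
3 [[565.0, 281.0], [558.0, 367.0], [584.0, 282.0], [576.0, 366.0]] centre [571. 324.  38.] w 18.2
0 [[426.0, 359.0], [425.0, 269.0], [408.0, 358.0], [407.0, 268.0]] centre [416. 314.  38.] w 18.4
1 [[471.0, 363.0], [470.0, 271.0], [452.0, 362.0], [451.0, 271.0]] centre [461. 317.  38.] w 18.6
2 [[517.0, 366.0], [516.0, 274.0], [499.0, 365.0], [498.0, 273.0]] centre [507. 319.  38.] w 17.9
3 [[562.0, 367.0], [561.0, 276.0], [542.0, 367.0], [541.0, 275.0]] centre [551. 321.  38.] w 19.1
4 [[606.0, 369.0], [605.0, 278.0], [587.0, 368.0], [586.0, 278.0]] centre [596. 323.  38.] w 19.8
[[630. 377.   0.]
 [609. 379.  -0.]]
base top view [[631. 373.   4.]
 [633. 281.   4.]
 [392. 270.   4.]
 [390. 362.   4.]]
block ends scene [[418. 272.  38.]
 [413. 362.  38.]
 [617. 371.  38.]
 [633. 281.  38.]]
```

```bash
python3 - <<'E'
from h import *
c=np.array([511.5,321.5]);yaw=np.radians(-2.4)
# yaw from base: ends
P=np.array([[631,373],[633,281],[392,270],[390,362]]); print('long axis', np.degrees(np.arctan2((P[0]+P[1]-P[2]-P[3])[1],(P[0]+P[1]-P[2]-P[3])[0])),'short', np.degrees(np.arctan2(-(P[0]+P[3]-P[1]-P[2])[0],(P[0]+P[3]-P[1]-P[2])[1])))
for n in('scene','top'):
  im=cv2.imread(f'pics/{n}13.png'); x0,y0,k=(340,200,8) if n=='scene' else (140,170,7.5)
  for yaw in [np.radians(2.0)]:
    Rm=np.array([[np.cos(yaw),-np.sin(yaw)],[np.sin(yaw),np.cos(yaw)]])
    for s in(-90,0,90):
      for dx,z in((-10.5,38),(-4.5,32),(-4.5,8),(4.5,8),(4.5,32),(10.5,38)):
        q=c+Rm@np.array([s+dx,0]); u=proj(n,[[q[0]/1e3,q[1]/1e3,z/1e3]])[0]
        print(n,s,dx,z,np.round(((u[0]+.5-x0)*k,(u[1]+.5-y0)*k)), im[int(round(u[1])),int(round(u[0]))])
E
```

```text
long axis 2.6133462753092354 short 1.2453642667683475
scene -90 -10.5 38 [177.  79.] [195 196 203]
scene -90 -4.5 32 [176. 100.] [198 201 196]
scene -90 -4.5 8 [167. 145.] [201 205 199]
scene -90 4.5 8 [169. 159.] [206 210 204]
scene -90 4.5 32 [179. 113.] [182 184 180]
scene -90 10.5 38 [183. 111.] [170 171 167]
scene 0 -10.5 38 [206. 222.] [200 204 198]
scene 0 -4.5 32 [206. 244.] [195 197 193]
scene 0 -4.5 8 [195. 290.] [199 202 197]
scene 0 4.5 8 [198. 305.] [206 209 204]
scene 0 4.5 32 [209. 259.] [177 179 174]
scene 0 10.5 38 [213. 257.] [177 179 174]
scene 90 -10.5 38 [239. 380.] [200 203 197]
scene 90 -4.5 32 [238. 404.] [195 198 192]
scene 90 -4.5 8 [226. 450.] [159 161 157]
scene 90 4.5 8 [230. 467.] [155 156 153]
scene 90 4.5 32 [241. 421.] [167 168 164]
scene 90 10.5 38 [247. 420.] [167 168 164]
top -90 -10.5 38 [141. 511.] [120 118 112]
top -90 -4.5 32 [144. 500.] [103 101  95]
top -90 -4.5 8 [156. 504.] [126 123 116]
top -90 4.5 8 [156. 485.] [77 74 71]
top -90 4.5 32 [144. 481.] [76 74 71]
top -90 10.5 38 [141. 467.] [123 120 114]
top 0 -10.5 38 [141. 323.] [120 117 112]
top 0 -4.5 32 [143. 312.] [101  98  94]
top 0 -4.5 8 [155. 319.] [123 120 114]
top 0 4.5 8 [155. 301.] [72 69 65]
top 0 4.5 32 [143. 294.] [80 78 75]
top 0 10.5 38 [140. 280.] [124 122 116]
top 90 -10.5 38 [140. 139.] [120 119 113]
top 90 -4.5 32 [143. 129.] [111 109 102]
top 90 -4.5 8 [155. 139.] [120 118 112]
top 90 4.5 8 [155. 121.] [87 85 80]
top 90 4.5 32 [143. 111.] [100  99  94]
top 90 10.5 38 [140.  96.] [123 121 114]
```

```bash
python3 -m creep '[[[-8.4,-14,-8,0,-24.9,0,-0.13],[-8.4,-14,-8,0,-24.9,0,-0.13],[-8.4,-14,-11,0,-24.9,0,-0.13],[-8.4,-14,-11.6,0,-24.9,0,-0.13],[-8.4,-14,-11.6,0,-24.9,0,-0.13]]]' 20;python3 -c "
from h import *
go(398.8,-257,62.8,-.7,25)
cv2.imwrite('pics/s14.png',crop('scene',None,(120,140,240,250),5.5))"
```

```text
clock: 13.1
position: [0.386, -0.2266, 0.1761]
ee_rot: [1.996, 1.987, 0.447]
force: [1.4, 1.0, -0.5]
width: 0.436
t 13.1 pos [ 386.  -226.6  176.1] yaxis ang -0.5 w 40.1 F [ 1.4  1.  -0.5] j [ 0.69  0.11 -0.09  2.34 -0.63  0.42  1.14]
delta cm/deg [  1.28  -3.04 -11.33] [-0.9 -0.5 -0.6]
```

View pics/s14.png

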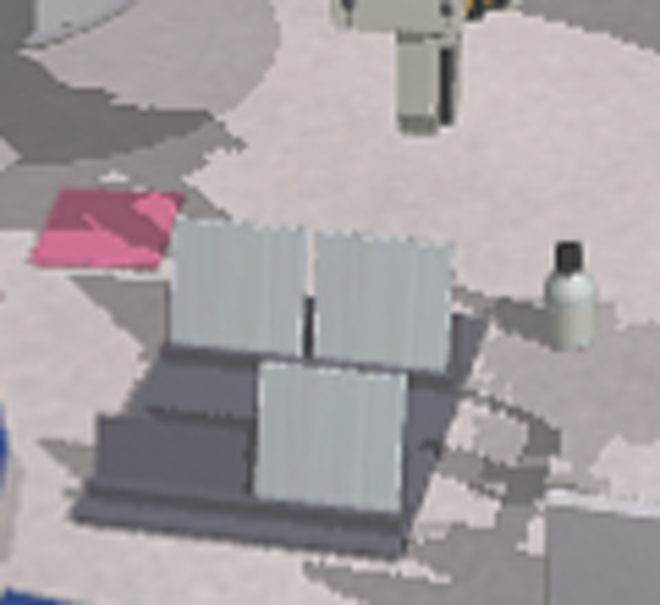

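```bash
python3 -m creep '[[[-1,-3.0,-3,0,0,-0.6,-0.13],[-1,-3.0,-4,0,0,-0.6,-0.13],[-1,-3.0,-4,0,0,-0.6,-0.13],[-1,-3.0,-4,0,0,-0.6,-0.13]]]' 20;python3 -c "
from h import *
go(398.8,-257,62.8,-.7,25)
cv2.imwrite('pics/s15.png',crop('scene',None,(120,140,240,250),5.5))"
```

```text
clock: 13.55
position: [0.3768, -0.2555, 0.136]
ee_rot: [2.008, 1.979, 0.446]
force: [0.8, 0.4, 0.8]
width: 0.431
t 13.55 pos [ 376.8 -255.5  136. ] yaxis ang -1.1 w 39.7 F [0.8 0.4 0.8] j [ 0.8   0.21 -0.13  2.36 -0.8   0.35  1.4 ]
delta cm/deg [ 2.2  -0.15 -7.32] [-1.1 -0.7 -0.1]
```

View pics/s15.png

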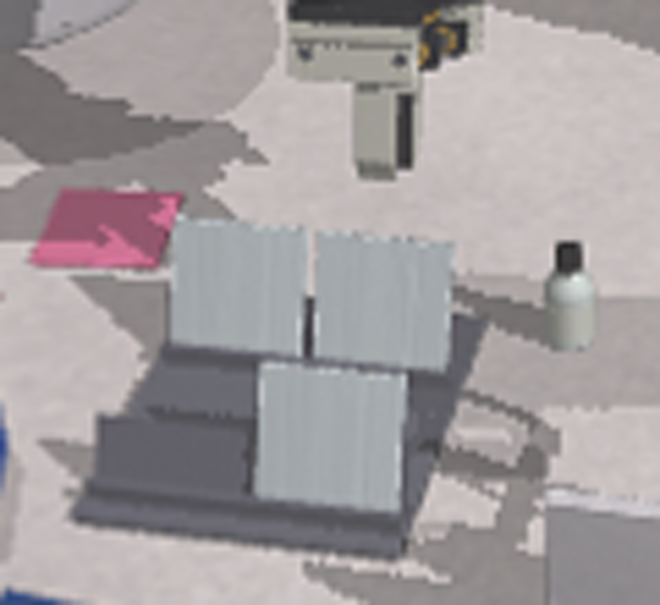

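```bash
python3 -m creep '[[[-1.1,-0.15,0,-1.1,-0.7,0,-0.13],[-0.1,-0.15,-2.4,-1.1,-0.7,0,-0.13],[1.05,-0.15,-4.9,-1.1,-0.7,0,-0.13],[2.2,-0.15,-7.3,-1.1,-0.7,0,-0.13],[2.2,-0.15,-7.3,-1.1,-0.7,0,-0.13]]]' 20;python3 -c "
from h import *
go(398.8,-257,62.8,-.7,25)
cv2.imwrite('pics/s16.png',crop('scene',None,(120,140,240,250),5.5))"
```

```text
clock: 14.1
position: [0.4003, -0.2586, 0.0667]
ee_rot: [1.983, 1.987, 0.437]
force: [-0.5, -0.7, -0.0]
width: 0.43
t 14.1 pos [ 400.3 -258.6   66.7] yaxis ang 0.1 w 39.6 F [-0.5 -0.7 -0. ] j [ 0.94  0.41 -0.36  2.38 -1.31  0.12  1.93]
delta cm/deg [-0.15  0.16 -0.39] [-0.2 -0.3 -0.8]
```

View pics/s16.png

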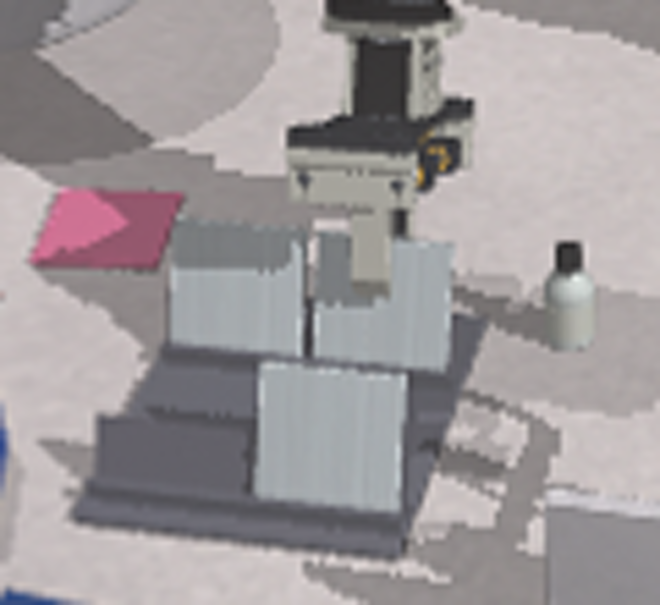

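The front finger covers the middle of plate B's upper part at (372,285). The wrist is at its range limit here, so I'll grip at this pose.

```bash
python3 -m creep '[[[0,0,0,0,0,0,-0.5],[0,0,0,0,0,0,-0.8],[0,0,0,0,0,0,-1],[0,0,0,0,0,0,-1],[0,0,0,0,0,0,-1]]]' 8;python3 -m creep '[[[0,0,0,0,0,0,-1],[0,0,0,0,0,0,-1],[0,0,0,0,0,0,-1]]]' 25;python3 -c "
from h import *
go(398.8,-257,62.8,-.7,25)"
```

```text
clock: 14.65
position: [0.4037, -0.2602, 0.0705]
ee_rot: [1.987, 1.971, 0.442]
force: [14.3, 1.1, 8.9]
width: 0.107
clock: 14.95
position: [0.4051, -0.2602, 0.0712]
ee_rot: [1.984, 1.971, 0.444]
force: [16.5, 2.0, 8.2]
width: 0.068
t 14.95 pos [ 405.1 -260.2   71.2] yaxis ang -0.4 w 6.3 F [16.5  2.   8.2] j [ 0.94  0.4  -0.36  2.37 -1.32  0.12  1.92]
delta cm/deg [-0.63  0.32 -0.84] [-0.1  0.2 -0.3]
```

Width is 6.3 mm, so the plate is held. Lift along the slope.

```bash
python3 -m creep '[[[-0.8,0,2,0,0,0,-1],[-1.7,0,4,0,0,0,-1],[-2,0,7,0,0,0,-1],[-2,0,10,0,5,0,-1],[-2,0,13,0,10,0,-1]]]' 25;python3 -c "
from h import *
go(430,-150,300,2.5,0)
cv2.imwrite('pics/s17.png',crop('scene',None,(120,120,260,250),5.5))"
```

```text
clock: 15.45
position: [0.3834, -0.2528, 0.1754]
ee_rot: [2.05, 2.051, 0.367]
force: [1.0, 0.6, -1.5]
width: 0.068
t 15.45 pos [ 383.4 -252.8  175.4] yaxis ang -0.2 w 6.3 F [ 1.   0.6 -1.5] j [ 0.4   0.14  0.26  2.27 -0.5   0.54  1.06]
delta cm/deg [ 4.66 10.28 12.46] [-1.7 19.   2.5]
```

View pics/s17.png

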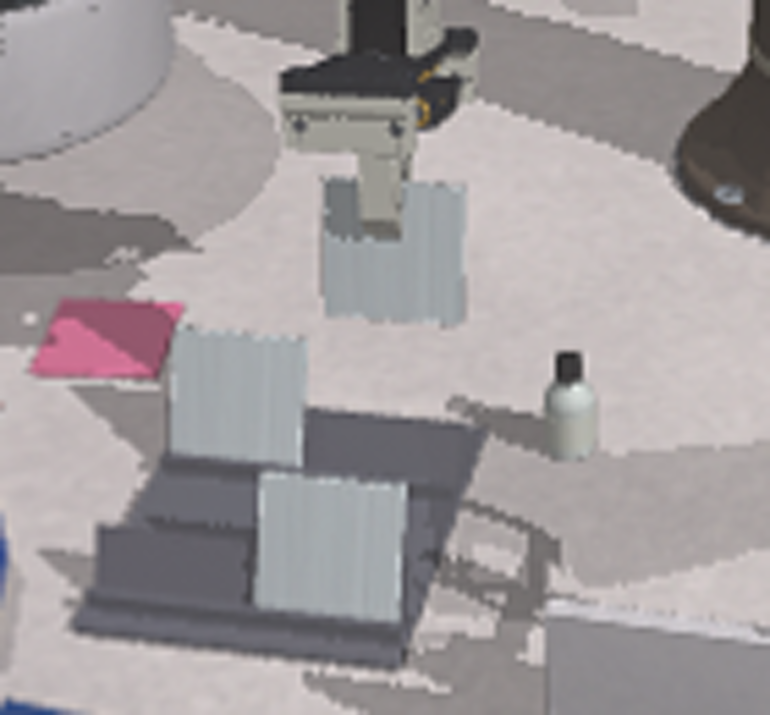

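Plate in the jaws, its middle a few mm to +y of the fingers (394 vs 380 px). Carry to the rack.

```bash
python3 -m creep '[[[1,2,5,0,8,1,-1],[2.5,5,9,0,16,2,-1],[4,9,11,-1,19,2.5,-1],[5,13,11,-1.7,19,2.5,-1],[5,17,11,-1.7,19,2.5,-1]]]' 25;python3 -c "
from h import *
go(470,322,300,2.5,0)"
```

```text
clock: 16.0
position: [0.4374, -0.084, 0.2861]
ee_rot: [2.164, 2.273, 0.01]
force: [0.8, 1.2, -1.3]
width: 0.066
t 16.0 pos [437.4 -84.  286.1] yaxis ang 2.8 w 6.1 F [ 0.8  1.2 -1.3] j [-0.09  0.09  0.17  1.94 -0.02  1.11  0.14]
delta cm/deg [ 3.26 40.6   1.39] [-0.1  0.4 -0.3]
```

```bash
python3 -m creep '[[[0,5,1,0,0.4,-0.3,-1],[0,10,1,0,0.4,-0.3,-1],[0,15,1,0,0.4,-0.3,-1],[0,20,1,0,0.4,-0.3,-1],[0,25,1,0,0.4,-0.3,-1]]]' 25;python3 -m creep '[[[2.5,5,0,0,0,0,-1],[5,10,0,0,0,0,-1],[7.4,15.2,-2,0,0,0,-1],[7.4,15.2,-5,0,0,0,-1],[7.4,15.2,-8,0,0,0,-1]]]' 25;python3 -c "
from h import *
go(511.5,318,140,2.5,0)"
```

```text
clock: 16.5
position: [0.4338, 0.1645, 0.2943]
ee_rot: [-2.169, -2.264, 0.001]
force: [1.3, -1.0, -1.2]
width: 0.066
clock: 17.0
position: [0.5083, 0.3183, 0.2122]
ee_rot: [-2.164, -2.267, 0.001]
force: [-0.6, -1.4, -2.4]
width: 0.062
t 17.0 pos [508.3 318.3 212.2] yaxis ang 2.7 w 5.7 F [-0.6 -1.4 -2.4] j [-0.57  0.43 -0.1   1.67  0.04  1.05 -0.64]
delta cm/deg [ 0.32 -0.03 -7.22] [-0.3 -0.4 -0.2]
```

```bash
python3 -m creep '[[[0.3,0,-3,0,-0.4,-0.2,-1],[0.3,0,-6,0,-0.4,-0.2,-1],[0.3,0,-7.2,0,-0.4,-0.2,-1],[0.3,0,-7.2,0,-0.4,-0.2,-1]]]' 25;python3 -c "
from h import *
go(511.5,318,140,2.5,0)
for n in('scene','top'): cv2.imwrite(f'pics/{n}18.png',arm.get_image(n)[:,:,::-1])
cv2.imwrite('pics/s18.png',crop('scene','pics/scene18.png',(310,150,430,280),5.5))
cv2.imwrite('pics/t18.png',crop('top','pics/top18.png',(120,150,220,260),5.5))"
```

```text
clock: 17.4
position: [0.5107, 0.3135, 0.1407]
ee_rot: [-2.177, -2.264, 0.001]
force: [-0.4, -0.3, -1.3]
width: 0.062
t 17.4 pos [510.7 313.5 140.7] yaxis ang 2.2 w 5.7 F [-0.4 -0.3 -1.3] j [-0.57  0.5  -0.09  1.75  0.06  0.9  -0.65]
delta cm/deg [ 0.08  0.45 -0.07] [-0.  -0.1  0.3]
```

View pics/s18.png

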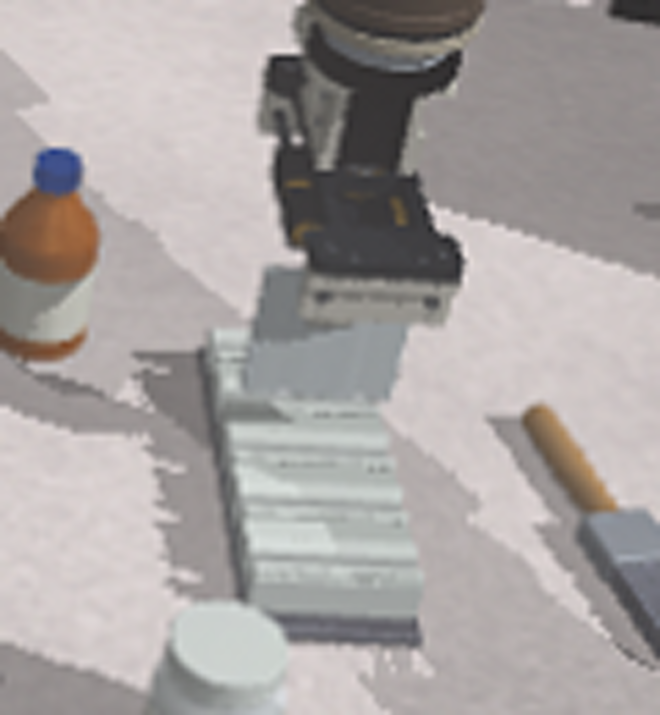

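View pics/t18.png

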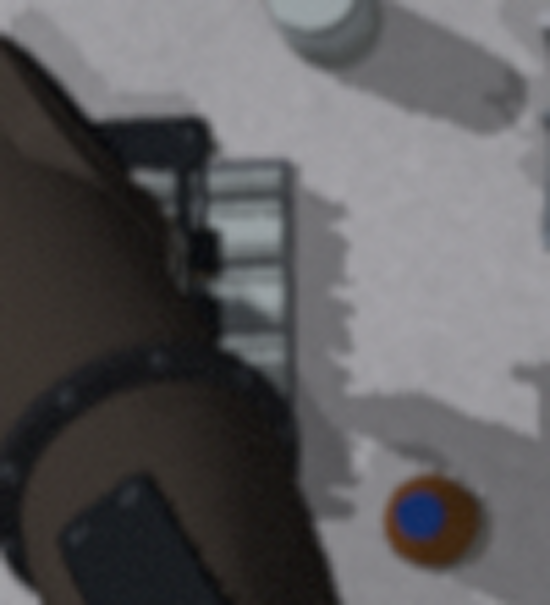

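```bash
python3 - <<'E'
from h import *
V=lambda p:(310+(p[0]+.5)/5.5-.5,150+(p[1]+.5)/5.5-.5)
a=np.radians(2.5)
P=onplane('scene',[V((245,393)),V((389,403)),V((264,268)),V((407,325))],[.5137,.3135,.14],[np.cos(a),np.sin(a),0])*1000; print(np.round(P,1))
E
```

```text
[[515.1 280.5  70.5]
 [511.6 360.5  68.8]
 [515.3 277.1 157. ]
 [511.7 359.7 123.8]]
```

```bash
python3 -m creep '[[[0.1,0.2,-1.5,0,0,0.3,-1],[0.1,0.2,-3,0,0,0.3,-1],[0.1,0.2,-3,0,0,0.3,-1],[0.1,0.2,-4,0,0,0.3,-1],[0.1,0.2,-4,0,0,0.3,-1]]]' 20;python3 -c "
from h import *
go(511.5,315.5,79,2.5,0)"; python3 -m creep '[[[0,0,-0.6,0,0,0,-1],[0,0,-1.2,0,0,0,-1],[0,0,-1.2,0,0,0,-1]]]' 20;python3 -c "
from h import *
go(511.5,315.5,79,2.5,0)
cv2.imwrite('pics/s19.png',crop('scene',None,(310,150,430,280),5.5))"
```

```text
clock: 18.0
position: [0.5126, 0.3161, 0.1015]
ee_rot: [2.17, 2.271, 0.003]
force: [-0.2, -0.3, -0.8]
width: 0.061
t 18.0 pos [512.6 316.1 101.5] yaxis ang 2.6 w 5.7 F [-0.2 -0.3 -0.8] j [-0.58  0.55 -0.09  1.78  0.07  0.82 -0.66]
delta cm/deg [-0.11 -0.06 -2.25] [-0.1  0.1 -0.1]
clock: 18.3
position: [0.5124, 0.316, 0.0894]
ee_rot: [2.171, 2.271, 0.002]
force: [0.2, -0.0, -1.8]
width: 0.066
t 18.3 pos [512.4 316.   89.4] yaxis ang 2.6 w 6.1 F [ 0.2 -0.  -1.8] j [-0.58  0.56 -0.09  1.79  0.07  0.79 -0.66]
delta cm/deg [-0.09 -0.05 -1.04] [-0.   0.1 -0.1]
```

View pics/s19.png

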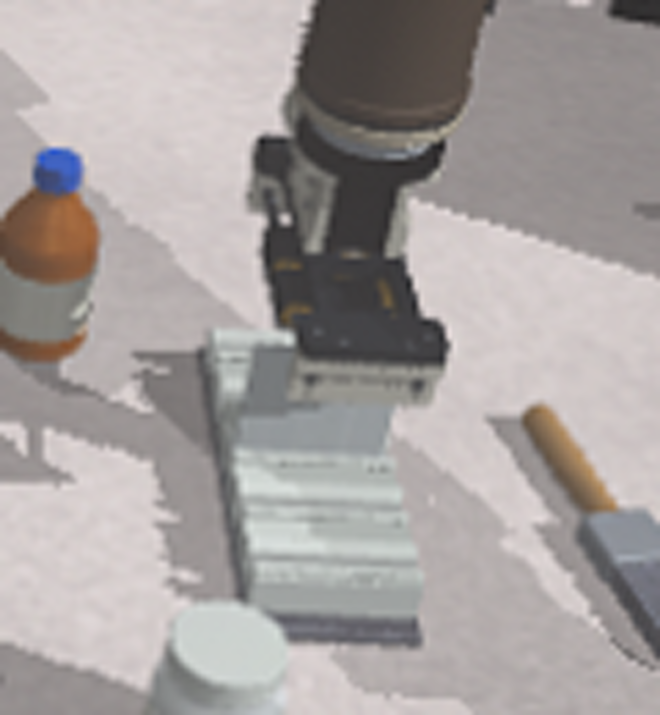

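It's entering the middle slot with no contact force. Lower to the floor.

```bash
python3 -m creep '[[[-0.05,0,-0.5,0,0,0,-1],[-0.05,0,-0.9,0,0,0,-1],[-0.05,0,-0.9,0,0,0,-1],[-0.05,0,-0.9,0,0,0,-1]]]' 20;python3 -c "
from h import *
go(511.5,315.5,79,2.5,0)"; python3 -m creep '[[[0,0,-0.2,0,0,0,-1],[0,0,-0.4,0,0,0,-1],[0,0,-0.4,0,0,0,-1]]]' 20;python3 -c "
from h import *
go(511.5,315.5,79,2.5,0)"
```

```text
clock: 18.75
position: [0.5123, 0.3162, 0.0811]
ee_rot: [2.17, 2.27, 0.003]
force: [0.3, -0.4, -2.0]
width: 0.062
t 18.75 pos [512.3 316.2  81.1] yaxis ang 2.6 w 5.7 F [ 0.3 -0.4 -2. ] j [-0.58  0.57 -0.09  1.8   0.07  0.77 -0.66]
delta cm/deg [-0.08 -0.07 -0.21] [-0.1  0.1 -0.1]
clock: 19.05
position: [0.5126, 0.3159, 0.0776]
ee_rot: [2.171, 2.27, 0.004]
force: [-0.7, -1.4, 3.7]
width: 0.065
t 19.05 pos [512.6 315.9  77.6] yaxis ang 2.6 w 6.0 F [-0.7 -1.4  3.7] j [-0.58  0.58 -0.09  1.8   0.07  0.77 -0.66]
delta cm/deg [-0.11 -0.04  0.14] [-0.1  0.1 -0.1]
```

Floor contact (+3.7 N) came at the expected height. Release and rise.

```bash
python3 -m creep '[[[0,0,0,0,0,0,-0.6],[0,0,0,0,0,0,-0.4],[0,0,0,0,0,0,-0.35],[0,0,0,0,0,0,-0.35],[0,0,3,0,0,0,-0.35]]]' 20;python3 -m creep '[[[0,0,5,0,0,0,-0.3],[-2,-2,10,0,0,0,-0.3],[-4,-7,15,0,0,0,-0.3],[-6,-12,19,0,0,0,-0.3],[-7,-17,19,0,0,0,-0.3]]]';python3 -c "
from h import *
go(420,-120,280,0,0)
cv2.imwrite('pics/s20.png',crop('scene',None,(310,150,430,280),5.5))"
```

```text
clock: 19.55
position: [0.5102, 0.3148, 0.1041]
ee_rot: [-2.17, -2.271, 0.007]
force: [0.2, -0.1, -0.1]
width: 0.322
clock: 20.05
position: [0.4532, 0.1852, 0.2863]
ee_rot: [2.167, 2.272, 0.01]
force: [0.7, -1.0, -0.3]
width: 0.348
t 20.05 pos [453.2 185.2 286.3] yaxis ang 2.7 w 32.1 F [ 0.7 -1.  -0.3] j [-0.43  0.18 -0.08  1.83  0.01  1.13 -0.47]
delta cm/deg [ -3.32 -30.52  -0.63] [-0.2  0.3 -2.7]
```

View pics/s20.png

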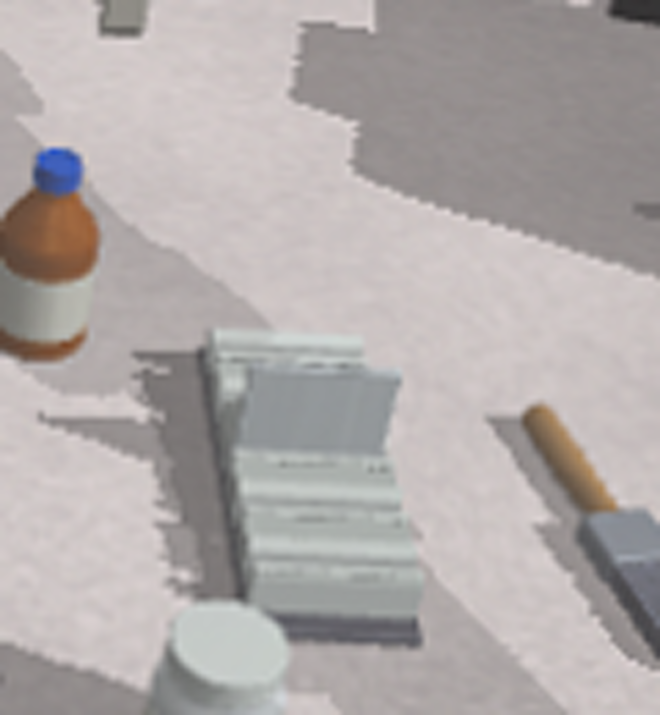

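Plate B stands in the middle slot (crop (320,410)). Next, plate C.

```bash
python3 -m creep '[[[0,-5,0,0,0,-3,-0.13],[0,-10,0,0,0,-3,-0.13],[0,-15,0,0,0,-3,-0.13],[0,-20,0,0,0,-3,-0.13],[1,-25,0,0,0,-3,-0.13]]]' 20;python3 -m creep '[[[1,-5,0,0,-8,0,-0.13],[2,-10,-3,0,-16,0,-0.13],[3,-15,-6,0,-24,0,-0.13],[4,-18.5,-9,0,-25,0,-0.13],[4,-18.5,-12,0,-25,0,-0.13]]]' 20;python3 -c "
from h import *
go(505,-254,130,-.7,25)"
```

```text
clock: 20.6
position: [0.462, -0.0663, 0.2838]
ee_rot: [2.229, 2.213, 0.004]
force: [2.2, 0.1, 0.8]
width: 0.437
clock: 21.1
position: [0.5016, -0.2412, 0.1802]
ee_rot: [1.983, 1.966, 0.444]
force: [1.6, 1.6, 1.0]
width: 0.434
t 21.1 pos [ 501.6 -241.2  180.2] yaxis ang -0.5 w 39.9 F [1.6 1.6 1. ] j [ 0.35  0.23  0.15  2.17 -0.63  0.41  1.02]
delta cm/deg [ 0.34 -1.28 -5.02] [-0.   0.4 -0.2]
```

```bash
python3 -m creep '[[[0.2,-1,-2,0,0,0,-0.13],[0.2,-1,-4,0,0,0,-0.13],[0.2,-1,-4,0,0,0,-0.13],[0.2,-1,-4,0,0,0,-0.13]]]' 20;python3 -c "
from h import *
go(535,-254,66,-.7,25)
for n in('scene','top'): cv2.imwrite(f'pics/{n}21.png',arm.get_image(n)[:,:,::-1])
cv2.imwrite('pics/s21.png',crop('scene','pics/scene21.png',(120,140,240,250),5.5))"
```

```text
clock: 21.5
position: [0.5032, -0.2484, 0.1389]
ee_rot: [1.988, 1.973, 0.444]
force: [-0.8, 0.9, 0.3]
width: 0.433
t 21.5 pos [ 503.2 -248.4  138.9] yaxis ang -0.5 w 39.9 F [-0.8  0.9  0.3] j [ 0.44  0.32  0.06  2.19 -0.75  0.33  1.16]
delta cm/deg [ 3.18 -0.56 -7.29] [-0.3  0.1 -0.3]
```

View pics/s21.png

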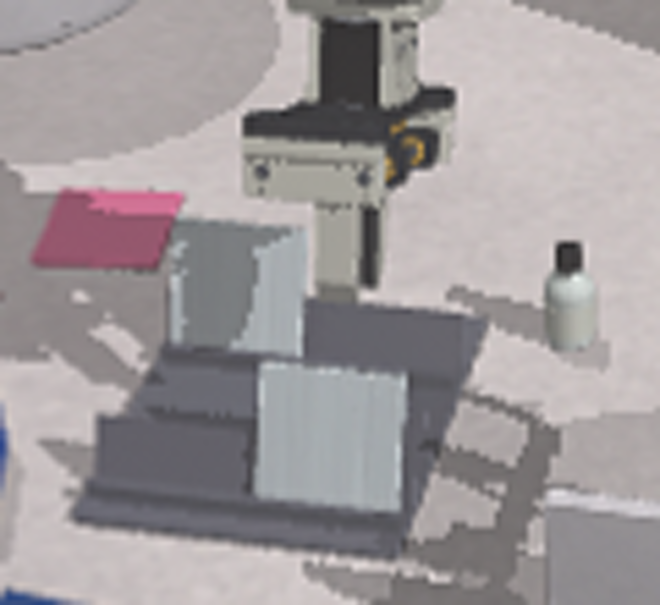

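```bash
python3 -m creep '[[[0.6,-0.4,-2,0,0,-0.3,-0.13],[1.6,-0.5,-4,0,0,-0.3,-0.13],[2.6,-0.5,-6,0,0,-0.3,-0.13],[3.2,-0.5,-7.3,0,0,-0.3,-0.13],[3.2,-0.5,-7.3,0,0,-0.3,-0.13]]]' 20;python3 -c "
from h import *
go(535,-254,66,-.7,25)
cv2.imwrite('pics/s22.png',crop('scene',None,(120,140,240,250),5.5))"
```

```text
clock: 22.1
position: [0.5361, -0.2529, 0.0656]
ee_rot: [1.991, 1.968, 0.444]
force: [0.0, 0.2, 0.2]
width: 0.434
t 22.1 pos [ 536.1 -252.9   65.6] yaxis ang -0.7 w 40.0 F [0.  0.2 0.2] j [ 0.58  0.49 -0.14  2.16 -0.92  0.15  1.34]
delta cm/deg [-0.11 -0.11  0.04] [-0.3  0.1 -0.1]
```

View pics/s22.png

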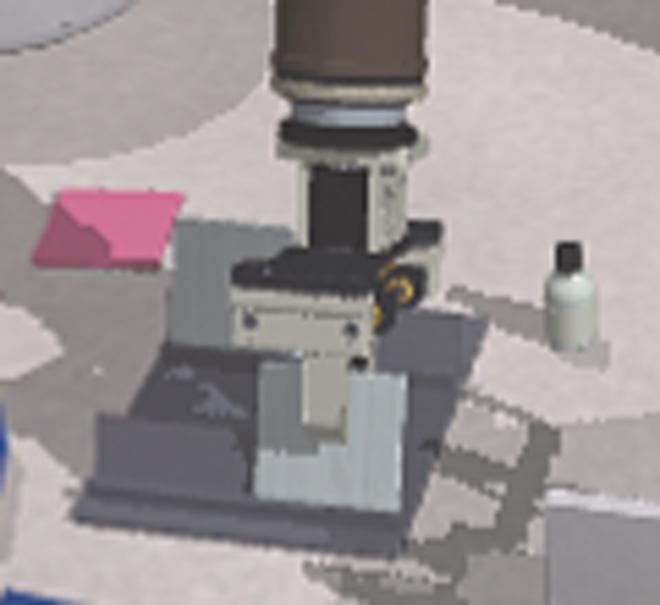

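Fingers straddle plate C, slightly left of its middle (322 vs 332 px). Grip and lift.

```bash
python3 -m creep '[[[0,0.3,0,0,0,0,-0.4],[0,0.3,0,0,0,0,-0.7],[0,0.3,0,0,0,0,-1],[0,0.3,0,0,0,0,-1],[0,0.3,0,0,0,0,-1]]]' 8;python3 -m creep '[[[0,0,0,0,0,0,-1],[0,0,0,0,0,0,-1],[0,0,0,0,0,0,-1]]]' 25;python3 -c "
from h import *
go(535,-254,66,-.7,25)"
```

```text
clock: 22.65
position: [0.5379, -0.2507, 0.0676]
ee_rot: [1.987, 1.965, 0.445]
force: [6.3, 0.1, -0.8]
width: 0.068
clock: 22.95
position: [0.5381, -0.2507, 0.0677]
ee_rot: [1.988, 1.965, 0.446]
force: [7.8, 0.8, 3.3]
width: 0.067
t 22.95 pos [ 538.1 -250.7   67.7] yaxis ang -0.7 w 6.1 F [7.8 0.8 3.3] j [ 0.57  0.49 -0.15  2.17 -0.93  0.15  1.35]
delta cm/deg [-0.31 -0.33 -0.17] [-0.2  0.4 -0.1]
```

```bash
python3 -m creep '[[[-0.8,0,2,0,0,0,-1],[-1.7,0,4,0,0,0,-1],[-2.5,0,7,0,0,0,-1],[-3,1,10,0,5,0,-1],[-3,2,13,0,12,0,-1]]]' 25;python3 -c "
from h import *
go(460,-100,300,2.5,0)
cv2.imwrite('pics/s23.png',crop('scene',None,(120,120,260,250),5.5))"
```

```text
clock: 23.45
position: [0.5067, -0.2319, 0.1801]
ee_rot: [2.08, 2.065, 0.318]
force: [2.6, 1.2, -1.6]
width: 0.064
t 23.45 pos [ 506.7 -231.9  180.1] yaxis ang -0.6 w 5.9 F [ 2.6  1.2 -1.6] j [ 0.09  0.28  0.4   2.06 -0.45  0.61  0.8 ]
delta cm/deg [-4.67 13.19 11.99] [-1.3 16.6  2.9]
```

View pics/s23.png

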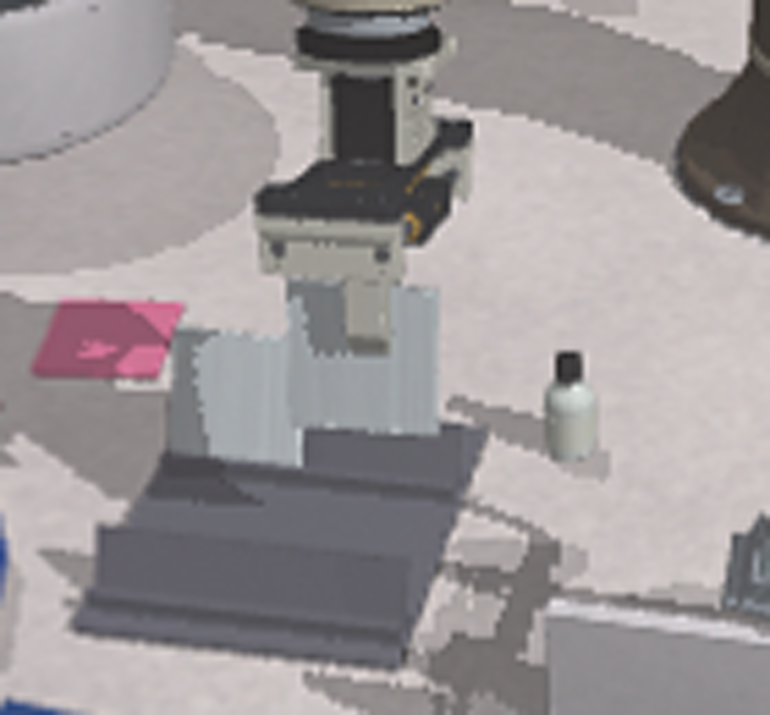

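Plate C is held. But the carrier's tray now shows at crop (745,570), which it didn't in s17. Check the carrier.

```bash
python3 -c "
from h import *
im=arm.get_image('scene')[:,:,::-1];cv2.imwrite('pics/scene24.png',im)
t=arm.get_image('top')[:,:,::-1];cv2.imwrite('pics/top24.png',t)
cv2.imwrite('pics/s24.png',crop('scene','pics/scene24.png',(200,150,340,290),5))
cv2.imwrite('pics/t24.png',crop('top','pics/top24.png',(200,130,300,250),5))"
```

```text
(no output)
```

View pics/s24.png

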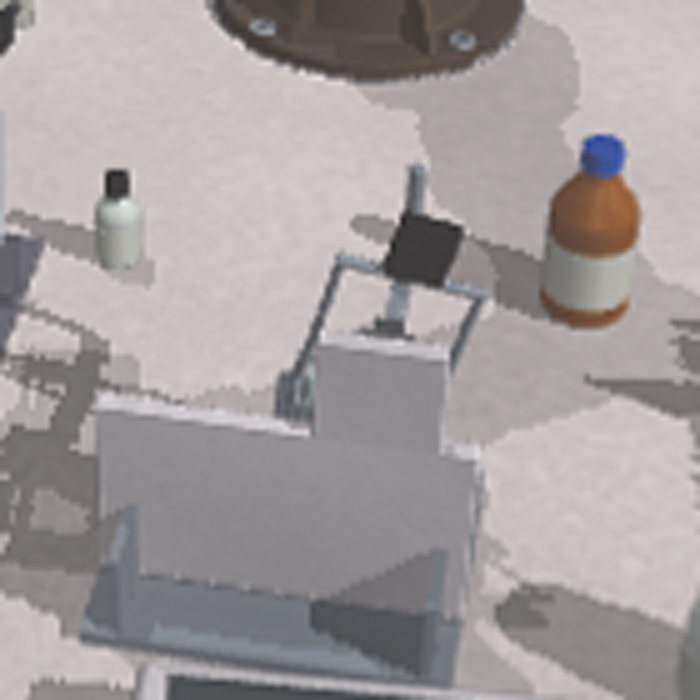

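View pics/t24.png

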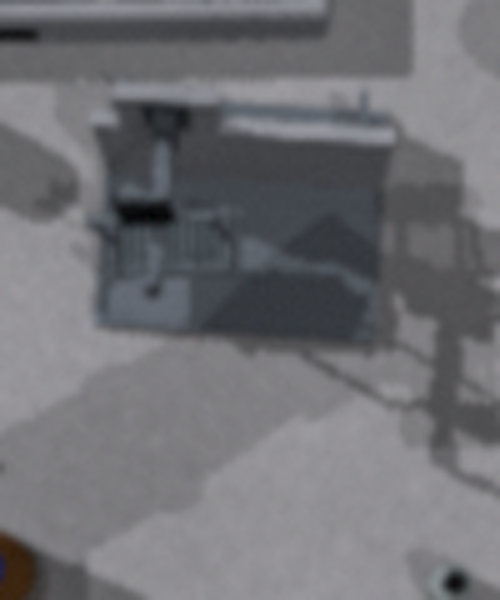

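The carrier is still hanging on the arm but tilted and perhaps swinging, with the bar running from (340,260) to (485,295). I'll go on with plate C and watch it.

```bash
python3 -m creep '[[[-1.5,2,5,0,8,1,-1],[-3,5,9,0,16,2,-1],[-4.7,9,11,-1,17,2.9,-1],[-4.7,13,12,-1.3,17,2.9,-1],[-5,17,12,-1.3,17,2.9,-1]]]' 25;python3 -c "
from h import *
go(460,300,300,2.5,0)
cv2.imwrite('pics/s25.png',crop('scene',None,(200,150,340,290),5))"
```

```text
clock: 24.1
position: [0.4602, -0.0594, 0.3006]
ee_rot: [-2.165, -2.274, -0.004]
force: [0.5, -0.5, -2.1]
width: 0.067
t 24.1 pos [460.2 -59.4 300.6] yaxis ang 2.8 w 6.1 F [ 0.5 -0.5 -2.1] j [-0.37  0.11  0.44  1.89 -0.06  1.15  0.13]
delta cm/deg [-2.000e-02  3.594e+01 -6.000e-02] [-0.2  0.  -0.3]
```

View pics/s25.png

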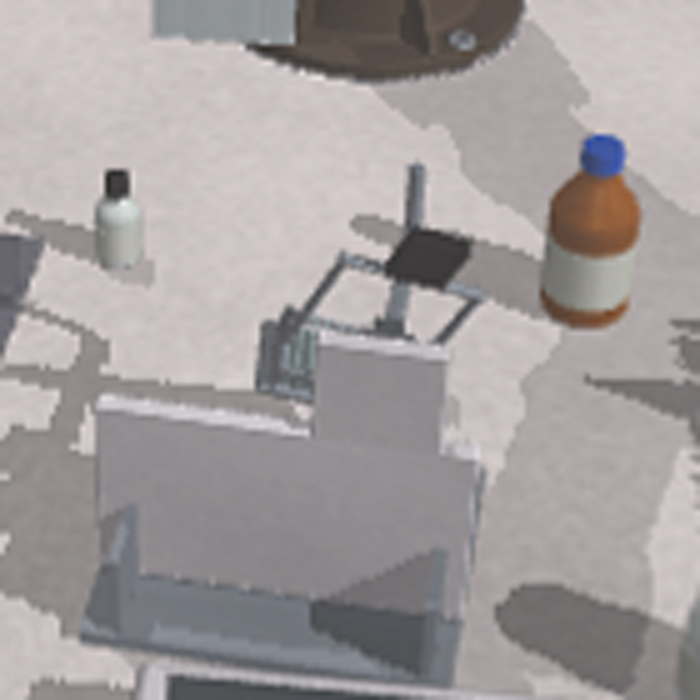

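```bash
python3 -c "
from h import *
fr=[cv2.resize(arm.get_image('scene')[190-25:235,240:305,::-1],None,fx=3,fy=3) for _ in range(12)]
cv2.imwrite('pics/seq26.png',np.vstack([np.hstack(fr[i:i+4]) for i in(0,4,8)]))
cv2.imwrite('pics/s19c.png',crop('scene','pics/scene18.png',(200,150,340,290),5));cv2.imwrite('pics/s21c.png',crop('scene','pics/scene21.png',(200,150,340,290),5))"
```

```text
(no output)
```

View pics/seq26.png

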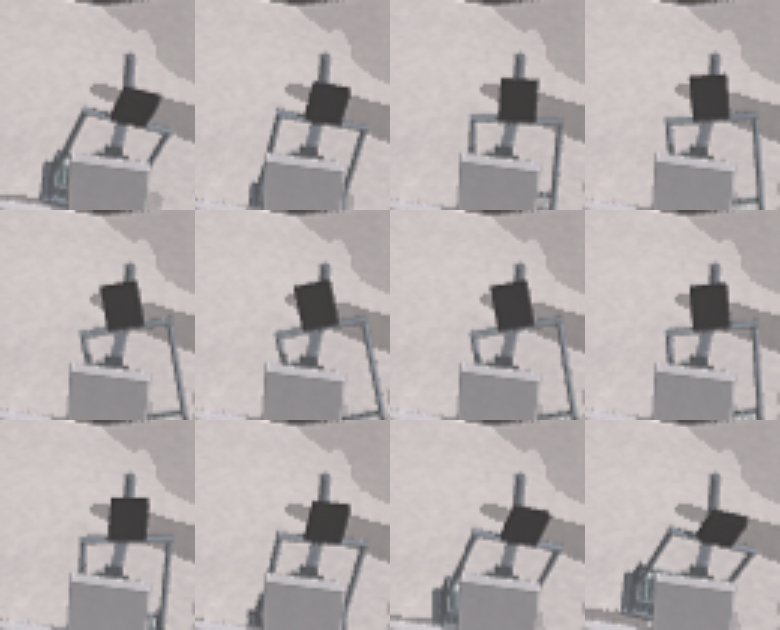

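View pics/s19c.png

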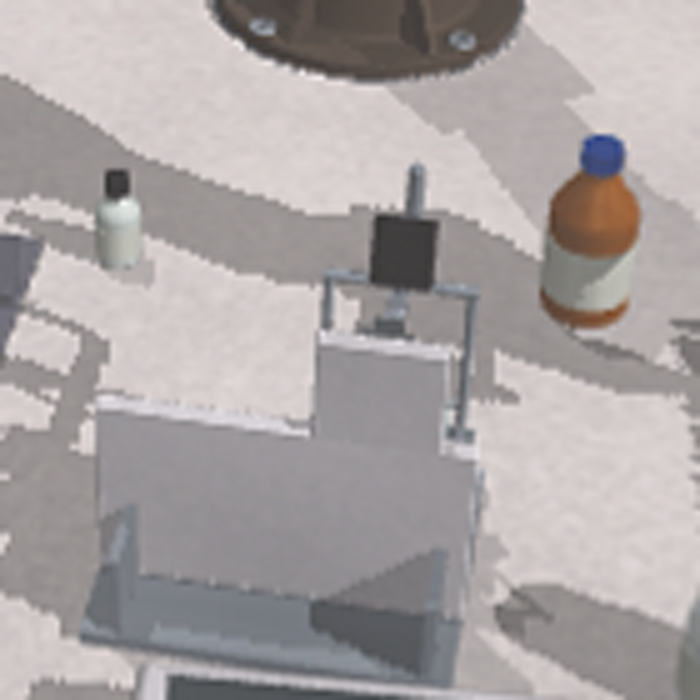

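View pics/s21c.png

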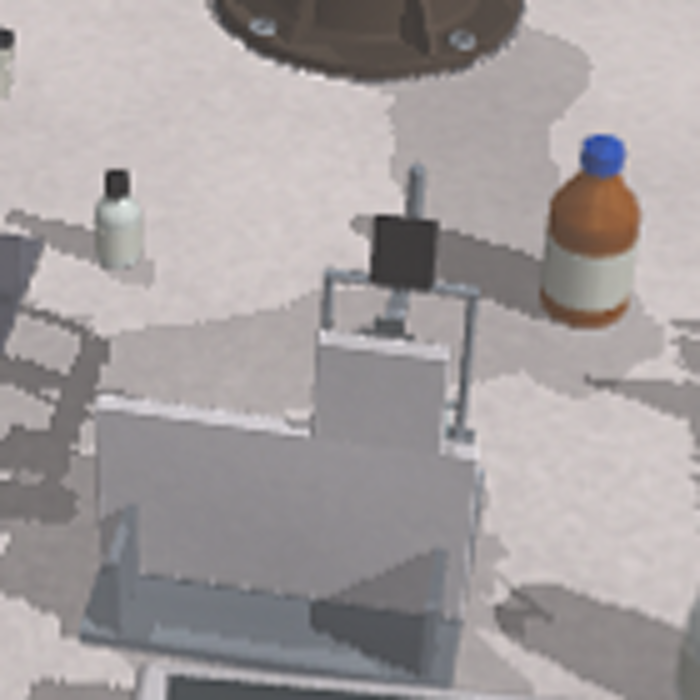

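The frames show the carrier was knocked and swings freely on the hook; it was still straight at t=21.5. Its bar stays on the arm. I'll continue with the plate and recheck later.

```bash
python3 -m creep '[[[0,5,0,0,0,0,-1],[0,10,0,0,0,0,-1],[0,15,0,0,0,0,-1],[0,20,0,0,0,0,-1],[0,25,0,0,0,0,-1]]]' 25;python3 -m creep '[[[3,4,0,0,0,0,-1],[7,8,0,0,0,0,-1],[11,12,-2,0,0,0,-1],[14.1,13.5,-6,0,0,0,-1],[14.1,13.5,-10,0,0,0,-1]]]' 25;python3 -c "
from h import *
go(601.4,325,140,2.5,0)"
```

```text
clock: 25.25
position: [0.4599, 0.1911, 0.3]
ee_rot: [-2.165, -2.273, 0.001]
force: [1.4, -0.4, -1.1]
width: 0.066
clock: 25.75
position: [0.6043, 0.3272, 0.2025]
ee_rot: [-2.164, -2.276, -0.007]
force: [0.2, 0.1, -0.7]
width: 0.065
t 25.75 pos [604.3 327.2 202.5] yaxis ang 2.9 w 5.9 F [ 0.2  0.1 -0.7] j [-0.71  0.57  0.22  1.47 -0.13  1.11 -0.41]
delta cm/deg [-0.29 -0.22 -6.25] [-0.2  0.2 -0.4]
```

```bash
python3 -m creep '[[[-0.2,-0.2,-3,0,0.2,-0.4,-1],[-0.2,-0.2,-6,0,0.2,-0.4,-1],[-0.2,-0.2,-6.2,0,0.2,-0.4,-1],[-0.2,-0.2,-6.2,0,0.2,-0.4,-1]]]' 25;python3 -c "
from h import *
go(601.4,325,140,2.5,0)
cv2.imwrite('pics/s27.png',crop('scene',None,(310,150,430,280),5.5))"
```

```text
clock: 26.15
position: [0.5985, 0.3217, 0.1404]
ee_rot: [-2.171, -2.264, 0.008]
force: [0.9, -0.1, 0.3]
width: 0.063
t 26.15 pos [598.5 321.7 140.4] yaxis ang 2.4 w 5.8 F [ 0.9 -0.1  0.3] j [-0.7   0.62  0.21  1.55 -0.15  1.   -0.41]
delta cm/deg [ 0.29  0.33 -0.04] [ 0.  -0.4  0.1]
```

View pics/s27.png

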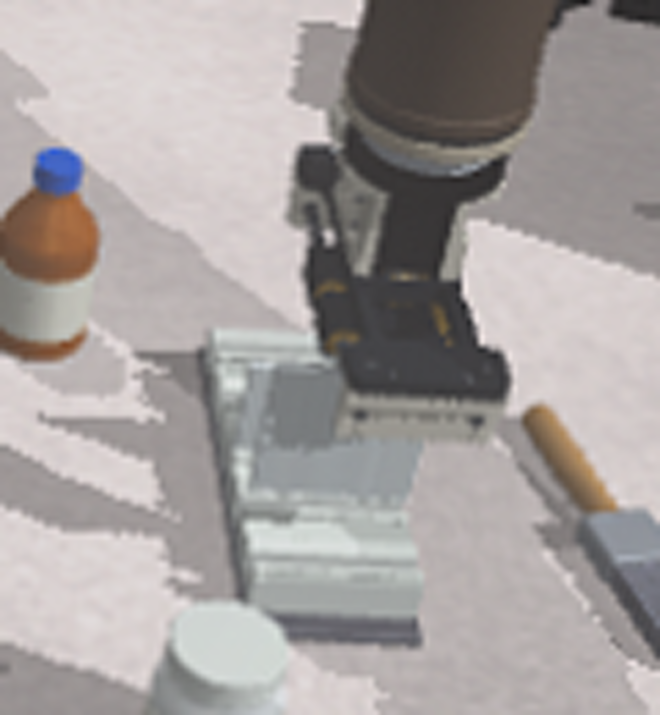

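```bash
python3 - <<'E'
from h import *
V=lambda p:(310+(p[0]+.5)/5.5-.5,150+(p[1]+.5)/5.5-.5)
a=np.radians(2.5)
P=onplane('scene',[V((248,490)),V((408,506))],[.6015,.3217,.14],[np.cos(a),np.sin(a),0])*1000; print(np.round(P,1))
E
```

```text
[[603.6 274.2  77. ]
 [599.9 358.9  71.8]]
```

```bash
python3 -m creep '[[[0.3,0.9,-1,0,0,0,-1],[0.3,0.9,-2,0,0,0,-1],[0.3,0.9,-2.8,0,0,0,-1],[0.3,0.9,-2.8,0,0,0,-1]]]' 20;python3 -c "
from h import *
go(602,331,74,2.5,0)
cv2.imwrite('pics/s28.png',crop('scene',None,(310,150,430,280),5.5))"
```

```text
clock: 26.6
position: [0.6006, 0.3305, 0.1109]
ee_rot: [-2.171, -2.264, 0.01]
force: [-1.0, 0.7, -0.7]
width: 0.062
t 26.6 pos [600.6 330.5 110.9] yaxis ang 2.4 w 5.7 F [-1.   0.7 -0.7] j [-0.7   0.66  0.2   1.55 -0.16  0.95 -0.41]
delta cm/deg [ 0.14  0.05 -3.69] [ 0.  -0.5  0.1]
```

View pics/s28.png

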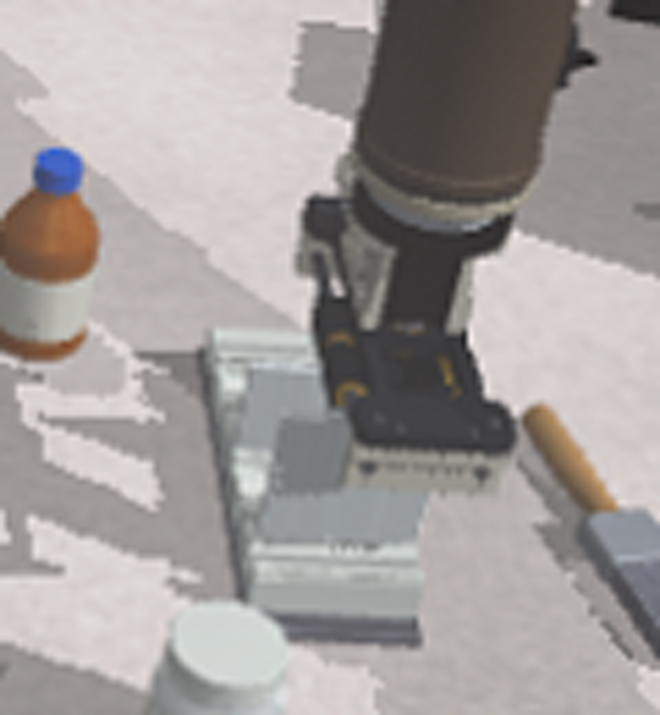

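```bash
python3 -m creep '[[[0.1,0,-0.8,0,-0.4,0,-1],[0.1,0,-1.6,0,-0.4,0,-1],[0.1,0,-1.6,0,-0.4,0,-1]]]' 20;python3 -c "
from h import *
go(602,331,74,2.5,0)";python3 -m creep '[[[0,0,-0.7,0,0,0,-1],[0,0,-1.4,0,0,0,-1],[0,0,-1.4,0,0,0,-1]]]' 20;python3 -c "
from h import *
go(602,331,74,2.5,0)"
```

```text
clock: 26.95
position: [0.6017, 0.3304, 0.095]
ee_rot: [-2.174, -2.267, 0.002]
force: [-0.0, -0.4, -1.1]
width: 0.064
t 26.95 pos [601.7 330.4  95. ] yaxis ang 2.4 w 5.9 F [-0.  -0.4 -1.1] j [-0.7   0.67  0.2   1.57 -0.16  0.91 -0.41]
delta cm/deg [ 0.03  0.06 -2.1 ] [ 0.  -0.1  0.1]
clock: 27.25
position: [0.6019, 0.3305, 0.0811]
ee_rot: [-2.174, -2.267, 0.001]
force: [-0.1, 0.4, -1.2]
width: 0.062
t 27.25 pos [601.9 330.5  81.1] yaxis ang 2.4 w 5.7 F [-0.1  0.4 -1.2] j [-0.7   0.69  0.2   1.58 -0.16  0.89 -0.41]
delta cm/deg [ 0.01  0.05 -0.71] [ 0.  -0.   0.1]
```

```bash
python3 -m creep '[[[0,0,-0.4,0,0,0,-1],[0,0,-0.7,0,0,0,-1],[0,0,-0.7,0,0,0,-1],[0,0,-0.7,0,0,0,-1]]]' 20;python3 -c "
from h import *
go(602,331,74,2.5,0)";python3 -m creep '[[[0,0,-0.15,0,0,0,-1],[0,0,-0.3,0,0,0,-1],[0,0,-0.3,0,0,0,-1]]]' 20;python3 -c "
from h import *
go(602,331,74,2.5,0)"
```

```text
clock: 27.65
position: [0.6026, 0.3309, 0.0755]
ee_rot: [2.174, 2.267, 0.002]
force: [-0.1, 1.0, -0.6]
width: 0.063
t 27.65 pos [602.6 330.9  75.5] yaxis ang 2.4 w 5.8 F [-0.1  1.  -0.6] j [-0.7   0.7   0.19  1.58 -0.16  0.88 -0.4 ]
delta cm/deg [-0.06  0.01 -0.15] [-0.   0.1  0.1]
clock: 27.95
position: [0.6029, 0.3308, 0.0732]
ee_rot: [2.174, 2.267, 0.003]
force: [-1.6, -1.6, 4.1]
width: 0.062
t 27.95 pos [602.9 330.8  73.2] yaxis ang 2.4 w 5.7 F [-1.6 -1.6  4.1] j [-0.7   0.7   0.19  1.58 -0.16  0.87 -0.4 ]
delta cm/deg [-0.09  0.02  0.08] [-0.1  0.1  0.1]
```

Seated (+4.1 N at z = 73 mm). Release, rise and look at the rack and carrier.

```bash
python3 -m creep '[[[0,0,0,0,0,0,-0.6],[0,0,0,0,0,0,-0.4],[0,0,0,0,0,0,-0.35],[0,0,0,0,0,0,-0.35],[0,0,3,0,0,0,-0.35]]]' 20;python3 -m creep '[[[0,0,6,0,0,0,-0.3],[-2,0,10,0,0,0,-0.3],[-6,-3,15,0,0,0,-0.3],[-10,-8,19,0,0,0,-0.3],[-14.5,-13,20,0,0,0,-0.3]]]';python3 -c "
from h import *
go(440,-130,290,0,0)
cv2.imwrite('pics/s29.png',crop('scene',None,(210,150,410,290),4))"
```

```text
clock: 28.45
position: [0.6, 0.3296, 0.0988]
ee_rot: [-2.173, -2.266, 0.01]
force: [0.0, -0.6, 0.6]
width: 0.324
clock: 28.95
position: [0.4974, 0.2455, 0.2835]
ee_rot: [2.172, 2.268, 0.008]
force: [1.3, -0.8, 0.1]
width: 0.347
t 28.95 pos [497.4 245.5 283.5] yaxis ang 2.5 w 32.0 F [ 1.3 -0.8  0.1] j [-0.74  0.28  0.24  1.71 -0.07  1.15 -0.43]
delta cm/deg [ -5.74 -37.55   0.65] [-0.1  0.2 -2.5]
```

View pics/s29.png

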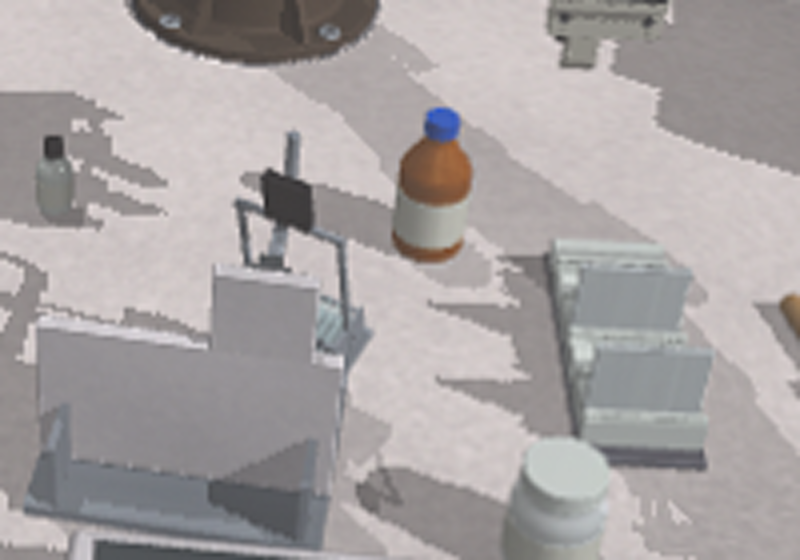

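Plates B and C stand in their slots; the carrier still swings but hangs on the arm. Now plate A.

```bash
python3 -m creep '[[[-2,-5,0,0,0,-2.5,-0.13],[-4,-10,0,0,0,-2.5,-0.13],[-5.7,-15,0,0,0,-2.5,-0.13],[-5.7,-20,0,0,0,-2.5,-0.13],[-5.7,-25,0,0,0,-2.5,-0.13]]]' 20;python3 -m creep '[[[0,-5,0,0,0,0,-0.13],[0,-10,0,0,0,0,-0.13],[0,-15,-2,0,-8,0,-0.13],[-1,-20,-4,0,-16,0,-0.13],[-2,-25,-7,0,-24,0,-0.13]]]' 20;python3 -c "
from h import *
go(373,-343,150,-.7,25)
fr=[cv2.resize(arm.get_image('scene')[190-25:235,240:305,::-1],None,fx=3,fy=3) for _ in range(8)]
cv2.imwrite('pics/seq30.png',np.vstack([np.hstack(fr[i:i+4]) for i in(0,4)]))"
```

```text
clock: 29.5
position: [0.4396, 0.0037, 0.2814]
ee_rot: [2.222, 2.22, 0.004]
force: [2.0, 0.5, 0.3]
width: 0.432
clock: 30.0
position: [0.4272, -0.2055, 0.2312]
ee_rot: [2.037, 2.037, 0.38]
force: [1.1, 1.9, 0.5]
width: 0.436
t 30.0 pos [ 427.2 -205.5  231.2] yaxis ang -0.2 w 40.1 F [1.1 1.9 0.5] j [-0.13  0.03  0.63  2.22 -0.34  0.62  0.74]
delta cm/deg [ -5.42 -13.75  -8.12] [-1.  -4.8 -0.9]
```

View pics/seq30.png

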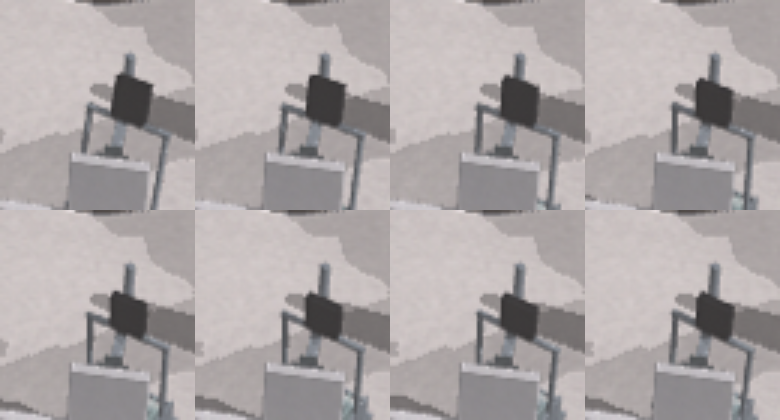

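The carrier's swing is decaying; it has yawed somewhat. Continue to plate A.

```bash
python3 -m creep '[[[-1.5,-4,-1,0,-2,0,-0.13],[-3,-8,-3,0,-4.8,0,-0.13],[-4.5,-12,-5,0,-4.8,0,-0.13],[-5.4,-13.8,-6,0,-4.8,-0.9,-0.13],[-5.4,-13.8,-7.5,0,-4.8,-0.9,-0.13]]]' 20;python3 -c "
from h import *
go(403,-343,66,-.7,25)
cv2.imwrite('pics/s31.png',crop('scene',None,(120,140,240,250),5.5))"
```

```text
clock: 30.9
position: [0.3759, -0.3431, 0.1567]
ee_rot: [1.998, 1.978, 0.45]
force: [1.4, -0.4, 0.3]
width: 0.437
t 30.9 pos [ 375.9 -343.1  156.7] yaxis ang -0.8 w 40.2 F [ 1.4 -0.4  0.3] j [ 0.33  0.29  0.66  2.24 -0.99  0.65  1.74]
delta cm/deg [ 2.71  0.01 -9.07] [-0.9 -0.2 -0.3]
```

View pics/s31.png

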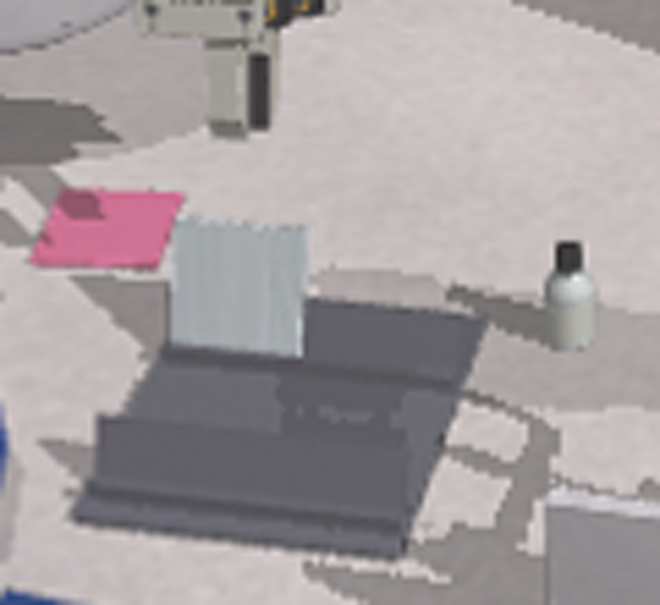

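```bash
python3 -m creep '[[[-1.5,0,-0.3,-0.9,-0.2,0,-0.13],[-0.5,0,-2.3,-0.9,-0.2,0,-0.13],[0.5,0,-4.4,-0.9,-0.2,0,-0.13],[1.3,0,-6.2,-0.9,-0.2,0,-0.13],[1.3,0,-6.2,-0.9,-0.2,0,-0.13]]]' 20;python3 -c "
from h import *
go(403,-343,66,-.7,25)
cv2.imwrite('pics/s32.png',crop('scene',None,(120,140,240,250),5.5))"
```

```text
clock: 31.45
position: [0.3908, -0.3371, 0.0932]
ee_rot: [1.986, 1.983, 0.442]
force: [-0.6, -0.1, -0.2]
width: 0.432
t 31.45 pos [ 390.8 -337.1   93.2] yaxis ang -0.2 w 39.8 F [-0.6 -0.1 -0.2] j [ 0.42  0.42  0.52  2.29 -1.27  0.56  2.01]
delta cm/deg [ 1.22 -0.59 -2.72] [-0.3 -0.2 -0.7]
```

View pics/s32.png

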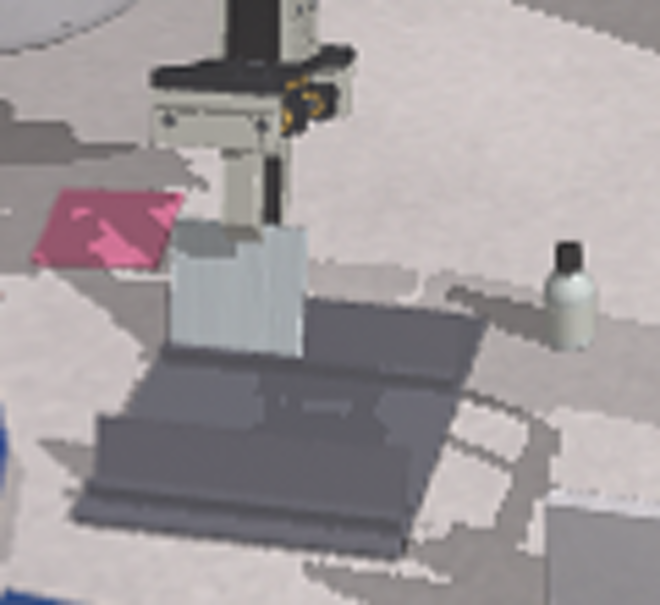

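j5 is near its limit, so I'll lean the tool 10 degrees within the plate's plane. That keeps the pads flat on the faces and relieves the joint.

```bash
python3 -m creep '[[[-0.2,-0.4,0,5,0,1.8,-0.13],[-0.2,-0.5,0,9,0,3.7,-0.13],[-0.2,-0.5,0,9,0,3.7,-0.13]]]' 20;python3 -c "
from h import *
go(403,-343,66,-.7,25)"
python3 -m creep '[[[0.5,0,-1,0,0,0,-0.13],[0.9,0,-2,0,0,0,-0.13],[1.3,0,-2.6,0,0,0,-0.13],[1.3,0,-2.6,0,0,0,-0.13]]]' 20;python3 -c "
from h import *
go(403,-343,66,-.7,25)
cv2.imwrite('pics/s33.png',crop('scene',None,(120,140,240,250),5.5))"
```

```text
clock: 31.8
position: [0.3873, -0.3466, 0.0957]
ee_rot: [2.018, 2.069, 0.626]
force: [-0.5, 0.6, -0.5]
width: 0.437
t 31.8 pos [ 387.3 -346.6   95.7] yaxis ang -0.8 w 40.2 F [-0.5  0.6 -0.5] j [ 0.51  0.5   0.55  2.17 -1.11  0.81  1.93]
delta cm/deg [ 1.57  0.36 -2.97] [-9.1 -0.1 -4.1]
clock: 32.2
position: [0.4007, -0.3427, 0.0676]
ee_rot: [2.018, 2.072, 0.629]
force: [-0.5, 0.1, -0.3]
width: 0.434
t 32.2 pos [ 400.7 -342.7   67.6] yaxis ang -0.7 w 40.0 F [-0.5  0.1 -0.3] j [ 0.52  0.55  0.51  2.17 -1.19  0.78  1.99]
delta cm/deg [ 0.23 -0.03 -0.16] [-9.3 -0.1 -4.3]
```

View pics/s33.png

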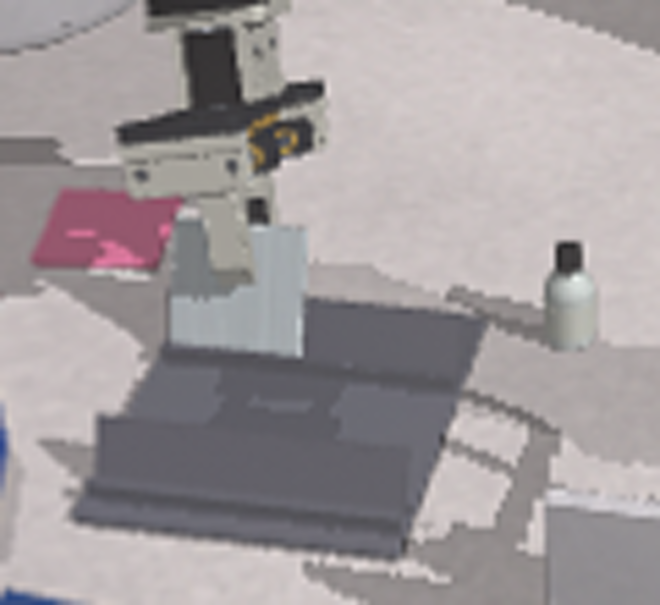

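```bash
python3 -m creep '[[[0.2,0,0.1,0,0,0,-0.4],[0.2,0,0.1,0,0,0,-0.7],[0.2,0,0.1,0,0,0,-1],[0.2,0,0.1,0,0,0,-1],[0.2,0,0.1,0,0,0,-1]]]' 8;python3 -m creep '[[[0,0,0,0,0,0,-1],[0,0,0,0,0,0,-1],[0,0,0,0,0,0,-1]]]' 25;python3 -c "
from h import *
go(403,-343,66,-.7,25)"
```

```text
clock: 32.75
position: [0.403, -0.3443, 0.0702]
ee_rot: [2.017, 2.068, 0.63]
force: [5.7, 0.3, 0.5]
width: 0.072
clock: 33.05
position: [0.4037, -0.3444, 0.0705]
ee_rot: [2.016, 2.068, 0.63]
force: [4.6, 0.0, 2.5]
width: 0.064
t 33.05 pos [ 403.7 -344.4   70.5] yaxis ang -0.8 w 5.9 F [4.6 0.  2.5] j [ 0.52  0.55  0.51  2.16 -1.19  0.78  1.98]
delta cm/deg [-0.07  0.14 -0.45] [-9.2  0.1 -4.2]
```

```bash
python3 -m creep '[[[-0.8,0,2,0,0,0,-1],[-1.7,0,4,0,0,0,-1],[-2,1,7,0,0,0,-1],[-2,2,10,0,5,0,-1],[-2,3,13,0,12,0,-1]]]' 25;python3 -c "
from h import *
go(440,-100,300,2.5,0)
cv2.imwrite('pics/s34.png',crop('scene',None,(120,110,300,240),4.3))"
```

```text
clock: 33.55
position: [0.381, -0.316, 0.1925]
ee_rot: [2.15, 2.166, 0.466]
force: [2.5, 1.0, -1.4]
width: 0.066
t 33.55 pos [ 381.  -316.   192.5] yaxis ang -0.9 w 6.1 F [ 2.5  1.  -1.4] j [ 0.22  0.32  0.73  2.05 -0.65  0.95  1.35]
delta cm/deg [ 5.9  21.6  10.75] [-10.4  14.3   2. ]
```

View pics/s34.png

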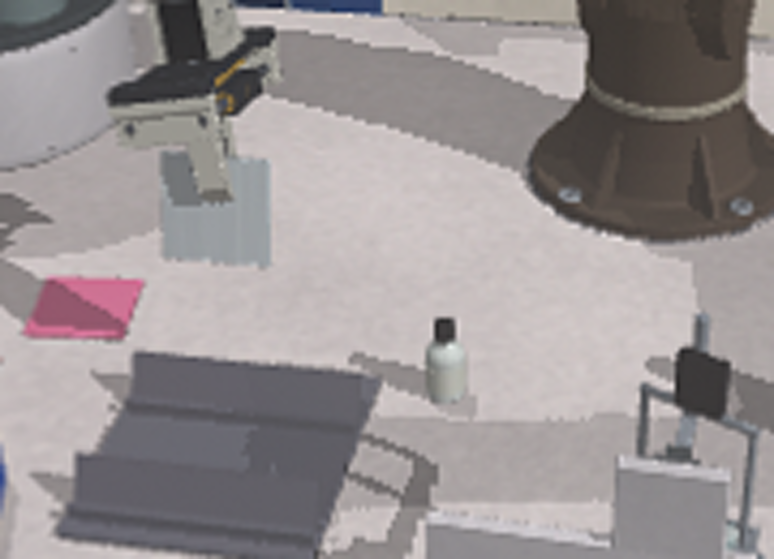

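Plate A is held and the stand is empty; the carrier has nearly settled. Carry to the slot at x = -90, keeping the 10 degree lean.

```bash
sed -i 's/tilt=0.,flip=False)/tilt=0.,flip=False,lean=0.)/; s/xt=np.cross(yt,zt); Rt=np.c_\[xt,yt,zt\]/xt=np.cross(yt,zt); Rt=R.from_rotvec(np.radians(lean)*yt).as_matrix()@np.c_[xt,yt,zt]/' h.py; python3 -c "
from h import *
go(430,-100,300,2.5,0,lean=10.1)"
```

```text
t 33.6 pos [ 385.4 -314.7  196.1] yaxis ang -0.7 w 5.6 F [ 5.6 -0.1  3.1] j [ 0.21  0.32  0.73  2.04 -0.64  0.96  1.33]
delta cm/deg [ 4.46 21.47 10.39] [-0.3 14.2  3.2]
```

```bash
python3 -m creep '[[[1,4,5,0,7,1,-1],[2.5,8,9,0,14.2,2,-1],[4.4,13,10.4,-0.3,14.2,3.2,-1],[4.4,18,10.4,-0.3,14.2,3.2,-1],[4.4,23,10.4,-0.3,14.2,3.2,-1]]]' 25;python3 -m creep '[[[0,5,0,0,0,0,-1],[0,10,0,0,0,0,-1],[0,15,0,0,0,0,-1],[0,20,0,0,0,0,-1],[0,25,0,0,0,0,-1]]]' 25;python3 -c "
from h import *
go(422.5,318,240,2.5,0,lean=10.1)
fr=[cv2.resize(arm.get_image('scene')[190-25:235,240:305,::-1],None,fx=3,fy=3) for _ in range(4)]
cv2.imwrite('pics/seq35.png',np.hstack(fr))"
```

```text
clock: 34.1
position: [0.4267, -0.1143, 0.294]
ee_rot: [-2.079, -2.181, -0.196]
force: [1.2, 0.3, -1.9]
width: 0.063
clock: 34.6
position: [0.4249, 0.1358, 0.2932]
ee_rot: [-2.079, -2.179, -0.196]
force: [1.8, -0.7, -0.9]
width: 0.066
t 34.6 pos [424.9 135.8 293.2] yaxis ang 2.7 w 6.1 F [ 1.8 -0.7 -0.9] j [-0.74  0.06  0.48  1.98 -0.23  1.08 -0.11]
delta cm/deg [-0.24 18.22 -5.32] [-0.2  0.5 -0.2]
```

View pics/seq35.png

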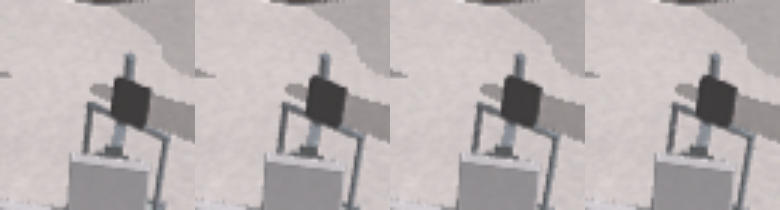

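```bash
python3 -m creep '[[[-0.2,5,0,0,0,0,-1],[-0.2,10,0,0,0,0,-1],[-0.2,15,-1,0,0.5,0,-1],[-0.2,18.2,-5,0,0.5,0,-1],[-0.2,18.2,-10,0,0.5,0,-1]]]' 25;python3 -m creep '[[[0,0,-2,0,0,0,-1],[0,0,-4,0,0,0,-1],[0,0,-5,0,0,0,-1],[0,0,-5,0,0,0,-1]]]' 25;python3 -c "
from h import *
go(422.5,318,140,2.5,0,lean=10.1)
cv2.imwrite('pics/s36.png',crop('scene',None,(310,130,430,260),5.5))"
```

```text
clock: 35.3
position: [0.4247, 0.3204, 0.1952]
ee_rot: [-2.071, -2.178, -0.194]
force: [0.0, 1.0, -1.2]
width: 0.064
clock: 35.7
position: [0.4237, 0.3143, 0.1438]
ee_rot: [-2.079, -2.172, -0.182]
force: [-0.3, -0.2, -0.1]
width: 0.065
t 35.7 pos [423.7 314.3 143.8] yaxis ang 2.5 w 6.0 F [-0.3 -0.2 -0.1] j [-0.88  0.36  0.3   2.03 -0.39  0.72 -0.26]
delta cm/deg [-0.12  0.37 -0.38] [-0.  -0.1 -0. ]
```

View pics/s36.png

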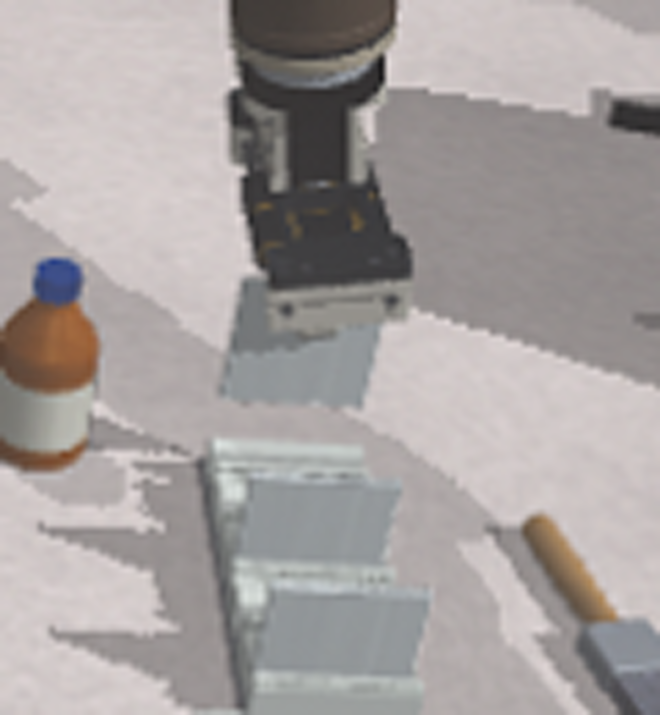

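```bash
python3 - <<'E'
from h import *
V=lambda p:(310+(p[0]+.5)/5.5-.5,130+(p[1]+.5)/5.5-.5)
a=np.radians(2.5); n=[np.cos(a),np.sin(a),0]
def f(pts,c): print(np.round(onplane('scene',[V(p) for p in pts],c,n)*1000,1).tolist())
f([(220,395),(361,407),(244,280),(380,322)],[.4267,.3143,.14])
print('C seated top/bottom'); f([(266,588),(429,590),(422,675)],[.605,.327,.09])
print('B seated'); f([(250,478),(402,483),(244,560),(387,565)],[.5155,.3217,.09])
E
```

```text
[[428.6, 271.4, 79.4], [425.0, 353.7, 76.1], [428.5, 272.8, 160.7], [425.0, 353.4, 136.8]]
C seated top/bottom
[[607.0, 281.3, 89.2], [603.3, 364.9, 93.8], [603.0, 373.4, 33.7]]
B seated
[[517.3, 280.0, 90.1], [513.7, 362.8, 92.2], [517.1, 285.9, 30.9], [513.6, 366.0, 32.8]]
```

Seated plates B and C have their tops at about 91 mm (92 expected) and are centred. Lower A.

```bash
python3 -m creep '[[[-0.1,0.6,-1.2,0,0,0,-1],[-0.1,0.6,-2.4,0,0,0,-1],[-0.1,0.6,-3,0,0,0,-1],[-0.1,0.6,-3,0,0,0,-1]]]' 20;python3 -c "
from h import *
go(422.5,320.5,75,2.5,0,lean=10.1)
cv2.imwrite('pics/s37.png',crop('scene',None,(310,130,430,260),5.5))"
```

```text
clock: 36.15
position: [0.4221, 0.3216, 0.1139]
ee_rot: [-2.076, -2.174, -0.183]
force: [0.4, 0.3, -0.6]
width: 0.064
t 36.15 pos [422.1 321.6 113.9] yaxis ang 2.6 w 5.9 F [ 0.4  0.3 -0.6] j [-0.87  0.4   0.28  2.05 -0.43  0.65 -0.23]
delta cm/deg [ 0.04 -0.11 -3.89] [-0.1 -0.1 -0.1]
```

View pics/s37.png

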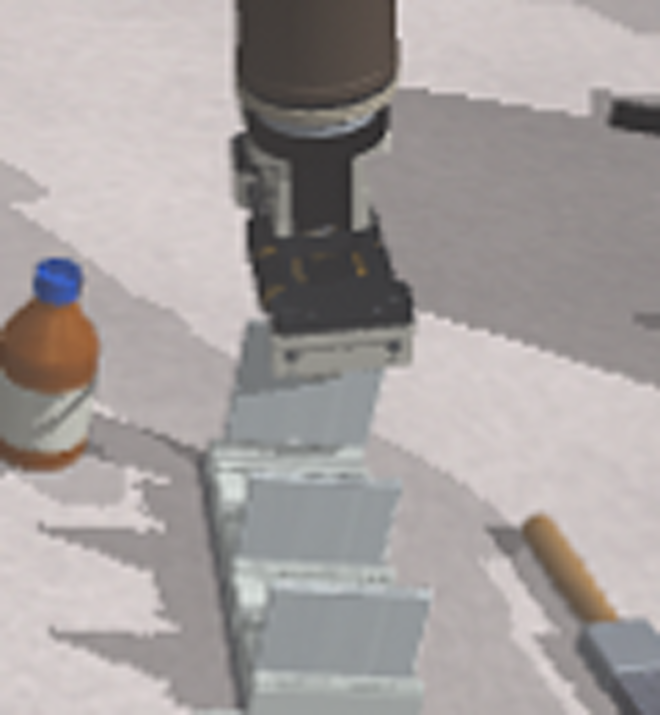

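```bash
python3 -m creep '[[[0,-0.1,-0.8,0,0,0,-1],[0,-0.1,-1.6,0,0,0,-1],[0,-0.1,-1.6,0,0,0,-1]]]' 20;python3 -c "
from h import *
go(422.5,320.5,75,2.5,0,lean=10.1)";python3 -m creep '[[[0,0,-0.6,0,0,0,-1],[0,0,-1.3,0,0,0,-1],[0,0,-1.3,0,0,0,-1]]]' 20;python3 -c "
from h import *
go(422.5,320.5,75,2.5,0,lean=10.1)"
```

```text
clock: 36.5
position: [0.4222, 0.3205, 0.0978]
ee_rot: [-2.077, -2.174, -0.183]
force: [0.1, 0.6, -1.3]
width: 0.064
t 36.5 pos [422.2 320.5  97.8] yaxis ang 2.6 w 5.9 F [ 0.1  0.6 -1.3] j [-0.85  0.43  0.26  2.06 -0.46  0.62 -0.2 ]
delta cm/deg [ 0.03  0.   -2.28] [-0.1 -0.1 -0.1]
clock: 36.8
position: [0.4223, 0.3207, 0.0849]
ee_rot: [-2.076, -2.174, -0.184]
force: [-0.2, -0.3, -0.5]
width: 0.068
t 36.8 pos [422.3 320.7  84.9] yaxis ang 2.6 w 6.2 F [-0.2 -0.3 -0.5] j [-0.84  0.45  0.24  2.07 -0.47  0.59 -0.19]
delta cm/deg [ 0.02 -0.02 -0.99] [-0.1 -0.1 -0.1]
```

```bash
python3 -m creep '[[[0,0,-0.4,0,0,0,-1],[0,0,-0.8,0,0,0,-1],[0,0,-0.8,0,0,0,-1],[0,0,-0.8,0,0,0,-1]]]' 20;python3 -c "
from h import *
go(422.5,320.5,75,2.5,0,lean=10.1)";python3 -m creep '[[[0,0,-0.2,0,0,0,-1],[0,0,-0.3,0,0,0,-1],[0,0,-0.3,0,0,0,-1]]]' 20;python3 -c "
from h import *
go(422.5,320.5,75,2.5,0,lean=10.1)"
```

```text
clock: 37.2
position: [0.4228, 0.3209, 0.0779]
ee_rot: [-2.076, -2.174, -0.186]
force: [-0.5, -0.4, -0.7]
width: 0.062
t 37.2 pos [422.8 320.9  77.9] yaxis ang 2.6 w 5.7 F [-0.5 -0.4 -0.7] j [-0.83  0.46  0.23  2.08 -0.48  0.57 -0.17]
delta cm/deg [-0.03 -0.04 -0.29] [-0.1 -0.  -0.1]
clock: 37.5
position: [0.4231, 0.3209, 0.0757]
ee_rot: [-2.077, -2.173, -0.187]
force: [-2.2, -3.5, 8.7]
width: 0.069
t 37.5 pos [423.1 320.9  75.7] yaxis ang 2.6 w 6.3 F [-2.2 -3.5  8.7] j [-0.83  0.46  0.23  2.08 -0.49  0.56 -0.17]
delta cm/deg [-0.06 -0.04 -0.07] [-0.2  0.  -0.1]
```

```bash
python3 -m creep '[[[0,0,0.1,0,0,0,-0.6],[0,0,0.1,0,0,0,-0.4],[0,0,0.1,0,0,0,-0.35],[0,0,0.1,0,0,0,-0.35],[0,0,3,0,0,0,-0.35]]]' 20;python3 -m creep '[[[0,-1,6,-3,0,0,-0.3],[0,-2,10,-6,0,0,-0.3],[1,-5,15,-9,0,0,-0.3],[2,-10,19,-9.8,0,0,-0.3],[2,-15,20,-9.8,0,0,-0.3]]]';python3 -c "
from h import *
go(614,51,290,-4.2,0)
for n in('scene','top'): cv2.imwrite(f'pics/{n}38.png',arm.get_image(n)[:,:,::-1])
cv2.imwrite('pics/s38.png',crop('scene','pics/scene38.png',(210,150,410,290),4))
cv2.imwrite('pics/t38.png',crop('top','pics/top38.png',(140,130,300,250),5))
fr=[cv2.resize(arm.get_image('scene')[190-25:235,240:305,::-1],None,fx=3,fy=3) for _ in range(4)]
cv2.imwrite('pics/seq38.png',np.hstack(fr))"
```

```text
clock: 38.0
position: [0.4209, 0.3197, 0.1025]
ee_rot: [-2.077, -2.174, -0.177]
force: [0.5, 0.2, 0.2]
width: 0.324
clock: 38.5
position: [0.4428, 0.1942, 0.2991]
ee_rot: [-2.159, -2.268, -0.005]
force: [1.3, -0.2, -0.0]
width: 0.35
t 38.5 pos [442.8 194.2 299.1] yaxis ang 2.8 w 32.2 F [ 1.3 -0.2 -0. ] j [-0.94  0.15  0.5   1.85 -0.09  1.16 -0.36]
delta cm/deg [ 17.12 -14.32  -0.91] [-0.5 -0.2 -7. ]
```

View pics/s38.png

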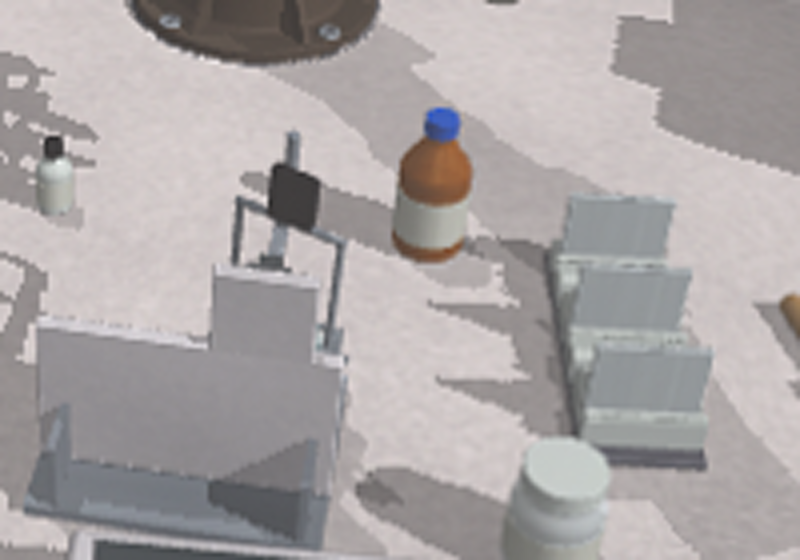

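View pics/t38.png

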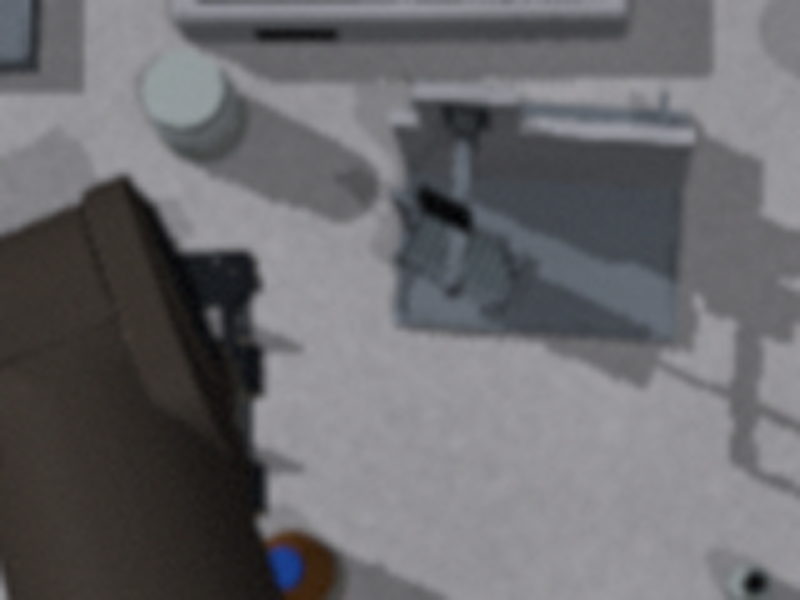

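View pics/seq38.png

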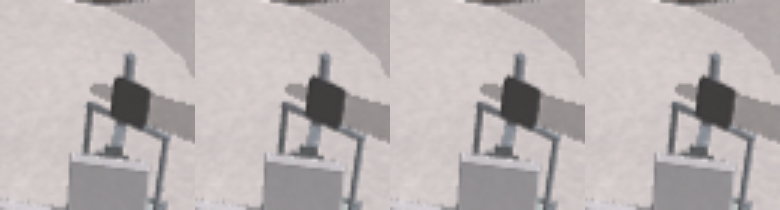

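All three plates stand in slots (scene crop (620,225), (632,298), (648,378)). The carrier is at rest but yawed. I'll quantify that.

```bash
python3 - <<'E'
from h import *
V=lambda p:(210+(p[0]+.5)/4-.5,150+(p[1]+.5)/4-.5)
Q=lambda p:(140+(p[0]+.5)/5-.5,130+(p[1]+.5)/5-.5)
print('bar ends scene z183',np.round(onz('scene',[V((237,199)),V((344,241))],.1835)*1000))
print('tab top scene',np.round(onz('scene',[V((274,163)),V((321,178))],.2255)*1000))
print('tab top tri ends', [ (np.round(a*1000),round(b*1000,1)) for a,b in(tri(V((274,163)),Q((470,220))),tri(V((321,178)),Q((422,191))))])
print('bar ends tri (-y end, +y end)?', [ (np.round(a*1000),round(b*1000,1)) for a,b in(tri(V((344,241)),Q((395,195))),)])
print('pin top',np.round(onz('scene',[V((293,134))],.222)*1000))
E
python3 -c "
from h import *
cv2.imwrite('pics/t39.png',cv2.convertScaleAbs(crop('top','pics/top38.png',(210,140,290,205),9),alpha=1.6))
cv2.imwrite('pics/s39.png',crop('scene','pics/scene38.png',(255,170,310,250),7))"
```

```text
bar ends scene z183 [[590.  21. 184.]
 [627.  96. 184.]]
tab top scene [[602.  45. 226.]
 [615.  77. 226.]]
tab top tri ends [(array([596.,  43., 222.]), np.float64(3.1)), (array([615.,  75., 225.]), np.float64(5.5))]
bar ends tri (-y end, +y end)? [(array([624.,  95., 181.]), np.float64(3.6))]
pin top [[560.  56. 222.]]
```

View pics/t39.png

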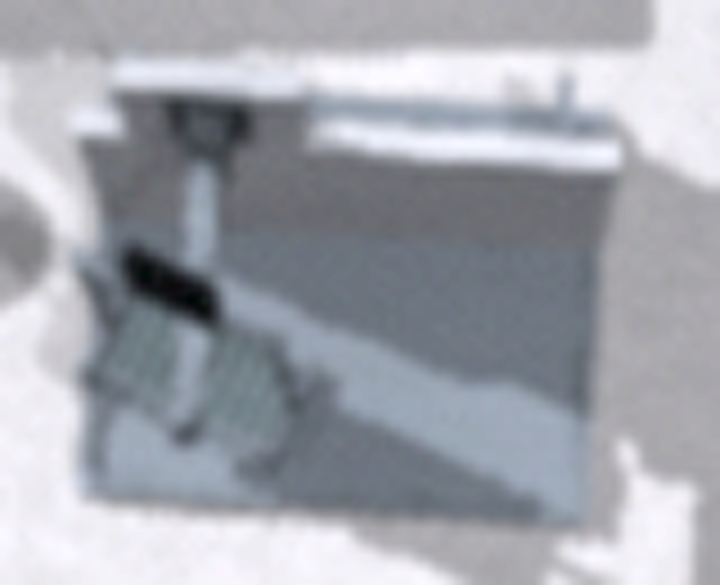

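View pics/s39.png

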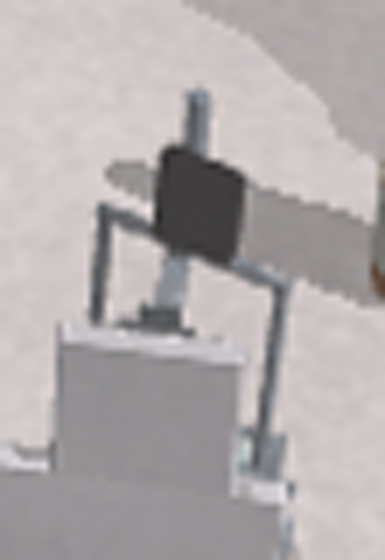

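The carrier hangs freely mid-arm, bar mid at about (608,58), clear of pin (560) and panel (680), with the hook still fully out. The yaw from the knock is harmless. Final check: stillness, plate heights and bystanders.

```bash
python3 -m creep '[[[-3,-5,1,0,0,0,-0.3],[-5,-8,2,0,0,0,-0.3],[-5,-8,2,0,0,0,-0.3],[-5,-8,2,0,0,0,-0.3],[-5,-8,2,0,0,0,-0.3]]]';python3 - <<'E'
from h import *
a=arm.get_image('scene').astype(int)
for _ in range(6): arm.get_image('top')
b=arm.get_image('scene').astype(int)
print('carrier diff',np.abs(a-b)[165:235,240:305].max(), 'rack diff',np.abs(a-b)[190:270,340:400].max())
cv2.imwrite('pics/scene40.png',b[:,:,::-1].astype(np.uint8)); 
s0=cv2.imread('pics/scene0.png')[:,:,::-1].astype(int)
for n,(x0,y0,x1,y1) in dict(reagent=(308,176,330,216),jar=(335,258,365,296),beaker=(157,255,185,292),slidebox=(115,247,150,268),tipbox=(76,208,122,240),brush=(403,222,443,270),dropper=(216,182,230,206)).items():
    print(n,'mean diff',np.abs(s0-b)[y0:y1,x0:x1].mean().round(1))
V=lambda p:(210+(p[0]+.5)/4-.5,150+(p[1]+.5)/4-.5); al=np.radians(2.5)
print('A top',np.round(onplane('scene',[V((569,198)),V((674,202))],[.4265,.318,.09],[np.cos(al),np.sin(al),0])*1000))
s=arm.observe();print(s['clock'],np.round(s['force'],1))
cv2.imwrite('pics/s40.png',crop('scene','pics/scene40.png',(140,150,340,290),4))
E
```

```text
clock: 39.3
position: [0.3915, 0.1144, 0.316]
ee_rot: [-2.16, -2.265, 0.001]
force: [0.1, -0.1, -0.4]
width: 0.35
carrier diff 25 rack diff 2
reagent mean diff 8.6
jar mean diff 6.3
beaker mean diff 6.6
slidebox mean diff 4.3
tipbox mean diff 4.9
brush mean diff 5.9
dropper mean diff 22.1
A top [[428. 277.  89.]
 [425. 360.  90.]]
39.7 [0.6 0.8 0.3]
```

View pics/scene40.png

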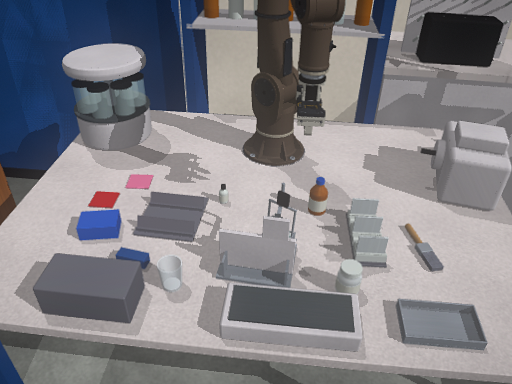

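```bash
for i in 1 2 3 4 5 6 7 8; do python3 -m creep '[[[0,0,0,0,0,0,-0.3],[0,0,0,0,0,0,-0.3],[0,0,0,0,0,0,-0.3],[0,0,0,0,0,0,-0.3],[0,0,0,0,0,0,-0.3]]]' >/dev/null; done; python3 - <<'E'
from h import *
f=[arm.get_image('scene').astype(int) for _ in range(12)]
print('carrier diffs',[int(np.abs(x-f[0])[165:235,240:305].max()) for x in f])
b=f[-1]; s0=cv2.imread('pics/scene0.png')[:,:,::-1]
for im in(s0,b):
    r=im[180:210,212:235]; m=(r.max(2)<70).astype(np.uint8); M=cv2.moments(m,True); print('dropper cap',212+M['m10']/M['m00'],180+M['m01']/M['m00'],M['m00'])
cv2.imwrite('pics/s41.png',crop('scene','pics/scene40.png',(210,160,330,250),6)); 
bb=b[:,:,::-1].astype(np.uint8); cv2.imwrite('pics/s42.png',cv2.resize(bb[160:250,210:330],None,fx=6,fy=6,interpolation=cv2.INTER_CUBIC))
E
```

```text
carrier diffs [0, 2, 2, 2, 2, 2, 2, 2, 3, 3, 2, 2]
dropper cap 222.55 186.25 20.0
dropper cap 222.57894736842104 186.10526315789474 19.0
```

View pics/s42.png

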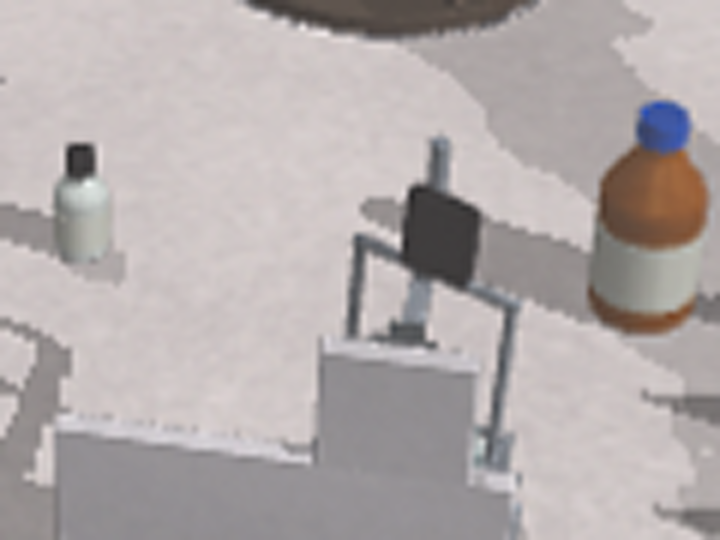

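The carrier is now still, hanging on the arm between the panel and the pin at (440,150), and the dropper has not moved. Handing in.

```bash
python3 -c "
from cell import arm
print(arm.sign_off())"
```

```text
the job is handed in; nothing more can be done
None
```

The job is done and handed in at about 44 s of robot time; no verdict was reported.

- **Hook:** I gripped it by the pin and swung it until the wrist felt the stop (about 11 N). The last picture shows the arm still square to the panel.
- **Carrier:** It was hung by its cross bar with contact felt (+9 N), then knocked at about 22 s and swung on the hook. At hand-in it was still, with the bar on the arm between panel and pin. The bar is yawed by about 20° to the arm's square and sits about 7 mm off centre. I judged that harmless and did not regrip.
- **Plates:** Three aluminium plates were on the stand. They now stand in the rack slots at x = -90, 0 and +90 mm. Floor contact was felt for each, and the top edges measured about 89–94 mm (92 expected). By camera each is within a few mm of midway along its slot.
- **Other ware:** The other ware looks unmoved between the first and last pictures. The dropper's patch differed more, but its cap is at the same pixel, so that was shadow.

The two cameras disagreed by 2–4 mm on some positions, and the plates sat about 5 mm off my first estimate at the grasp; the grip took this up.

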